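Load the press shuttle, lock it with the recessed nut and hang up the socket key

TASK

Stand every brass bush upright in the shuttle's tray, one to a pocket, then push the loaded tray along its slide by its blue push plate until the spring detent clicks and it is fully home. Then use the long orange-handled socket key to tighten the square nut at the bottom of the green stop block's bore clockwise, as far as it will go, and finally hang the key by its eye on the yellow peg, leaving the spray can, the mould plate and the wire brush where they are.

Things in the scene. Friction and masses are not known exactly. Their poses are not given: they have to be found in the camera images.
- bush0: Flanged brass bush, 62 mm tall: a round foot flange 52 mm in diameter and 10 mm high, above it a cylinder 42 mm in diameter with a black disc on top, about 0.28 kg, standing on the bench. Origin: centre of its underside, z up its axis. Two to four of the four bushes are present.
- bush1: Flanged brass bush, 62 mm tall: a round foot flange 52 mm in diameter and 10 mm high, above it a cylinder 42 mm in diameter with a black disc on top, about 0.28 kg, standing on the bench. Origin: centre of its underside, z up its axis. Two to four of the four bushes are present.
- bush2: Flanged brass bush, 62 mm tall: a round foot flange 52 mm in diameter and 10 mm high, above it a cylinder 42 mm in diameter with a black disc on top, about 0.28 kg, standing on the bench. Origin: centre of its underside, z up its axis. Two to four of the four bushes are present.
- bush3: Flanged brass bush, 62 mm tall: a round foot flange 52 mm in diameter and 10 mm high, above it a cylinder 42 mm in diameter with a black disc on top, about 0.28 kg, standing on the bench. Origin: centre of its underside, z up its axis. Two to four of the four bushes are present.
- shuttle_bed: Fixed press shuttle: dark steel bed 170 (its x) by 370 mm (its y), 14 mm thick, on the bench. Origin on the bench, z up; the slide runs along its y, the tray starts towards +y. At y = -152 mm stands the green stop block, 100 (x) by 80 (y) mm, 85 mm high, with a bore 50 mm wide and 69 mm deep in its middle. Detent plunger with red knob at x 75 to 132, y -28 mm, 38 mm high.
- carriage (a joint): Travel of the tray in m: 0 to 0.03 at the start, growing towards the bed's -y (the green stop block). Sliding friction about 3 N; from 0.105 a spring plunger adds about 4 N; it snaps over at about 0.1135 and then holds the tray at its hard stop at 0.120, fully home. Elsewhere the tray stays where it is left.
- tray (a point): Centre of the tray's inner floor, 21 mm above the bench; axes as the bed's, moves with the tray. Aluminium tray, 144 mm square outside, walls and cross divider 5 mm thick, wall and divider tops 25 mm above this floor; four pockets 64.5 mm square. It stays open above, also when home.
- pocket0 (a point): Centre of the floor of one of the four tray pockets (64.5 mm square, 25 mm deep); moves with the tray.
- pocket1 (a point): Centre of the floor of one of the four tray pockets (64.5 mm square, 25 mm deep); moves with the tray.
- pocket2 (a point): Centre of the floor of one of the four tray pockets (64.5 mm square, 25 mm deep); moves with the tray.
- pocket3 (a point): Centre of the floor of one of the four tray pockets (64.5 mm square, 25 mm deep); moves with the tray.
- push_plate (a point): Centre of the outer (+y of the bed) face of the blue upright push plate on the tray's end, 70 mm wide (along the bed's x) and 8 mm thick. This point is 56 mm above the bench, 18 mm below the plate's top edge. Push this face towards the bed's -y.
- nut (a joint): Angle of the recessed nut in rad, growing clockwise seen from above; starts between 0 and 0.5, hard stop (fully tight) at 3.6. Friction about 0.25 N m; it stays where it is left, so the key may be lifted off, turned back and set on again.
- nut_seat (a point): On the nut's axis at the bottom of the bore, 16 mm above the bench and 69 mm below the mouth. Turns with the nut: x is normal to one pair of its four flats (z up). The brass square nut is 22 mm across flats and 18 mm tall from here, with a cone on top up to 25 mm.
- socket_key: Long socket key, 0.45 kg, 183 mm tall, standing upright on its socket. Origin: centre of the open lower end, z up the shaft. Square socket 24.5 mm wide inside, 28 mm deep, outside 41 mm over corners, 38 mm tall; x is normal to a pair of flats: it fits the nut at equal yaw or any 90 degree step, with 6 degrees of play either way. Seated, its lower end is on the bore's floor. Shaft 16 mm thick.
- eye (a point): Centre of the key's eye, 153 mm above its lower end; axes as the key's. Orange handle: a rectangular frame 50 mm wide (y), 14 mm thick (x), 125 to 183 mm above the lower end; its eye passes through along x, 28 mm wide (y) and 36 mm high (135 to 171 mm). The outer sides, 50 mm apart, can be gripped with the eye left free.
- hook_stand: Fixed hook stand, origin on the bench under its post (16 mm thick). A round yellow peg, 10 mm thick, leaves the top of the post and runs level to the stand's own -x for 70 mm, axis 195 mm above the bench; its outer end turns up 8 mm (top 208 mm above the bench). Nothing stands above it. Foot plate 12 mm high.
- peg_mid (a point): On the peg's axis, 40 mm from the post's axis, 195 mm above the bench; axes as the hook stand's. With the key hung, its lower end is about 29 mm above the bench.
- spray_can: Bystander: spray can 60 mm in diameter, 170 mm tall. Origin at its underside.
- mould_plate: Bystander: steel mould plate 120 by 160 by 22 mm with a wire handle, lying flat. Origin at its underside.
- wire_brush: Bystander: brush 170 mm long with a wooden handle, lying on the bench. Origin at its underside.
Not all that is in view belongs to the job. Leave any turquoise look-alike of the bush1 alone.

How it is judged:
By the outcome, as a careful person would: the job done as asked, in the order asked, and still so for the second after the job is handed in, with the robot touching nothing.
Of bush0, bush1, bush2, bush3 only 2 to 4 are there at a start; the rules pass over those that are not, and their reading is None.
At some moment in a run one of bush0, bush1, bush2, bush3 may be knocked a few centimetres aside while the robot is not near it.
It also fails if it takes over 210 s, if anything falls off the work surface, if the arm or the gripper's body presses on something with over 40 N, if the wrist force passes 120 N, or if a joint passes its speed limit or range.

ROBOT

A 6-joint arm with a two-finger parallel gripper is mounted at the origin on the work surface. World frame = base frame: x ahead of the robot, y to its left, z up, the work surface at z = 0. Lengths are in m, angles in rad, forces in N, time in s.
With the tool pointing down it reaches from about 0.375 to 0.9 m from the base axis. Payload 3.1 kg.
Tool frame: the origin (TCP) lies at the very end of the fingers, on their centre line; the grasp point (between the pads) lies 19 mm behind it; y points along the fingers, x is the direction in which the jaws open and shut, and the axes are right-handed (so a half turn about y gives the same grasp; the last joint's range is limited). The gripper opens to 87 mm and grips with 3 to 60 N. Pads are 19 mm wide; open, the fingers measure 117 mm over their backs; the gripper's body (75 mm by 190 mm) begins 51 mm behind the grasp point.
Start: joints at [-1.304, 0.527, 1.433, -0, 1.181, -0.178], TCP at [0.27, -0.564, 0.189] pointing down, gripper open.
Joint ranges: [-3.08, 3.08], [-0.75, 2.2], [0.22, 2.44], [-1.43, 4.57], [0, 2.65], [-2.85, 2.85]. Speed limits (rad/s): [2.79, 2.79, 3.14, 3.14, 3.14, 3.14].

INTERFACE

Orientations are given as a unit quaternion [x, y, z, w].
In Python, from rig import robot gives the robot as it stands.
- The arm moves only by the shell command python3 -m creep 'ROWS' [FORCE]. ROWS is JSON, a list of rows, each a list of 3 entries, a list of its own where there are three numbers: the shift along the tool's x, y, z in mm, then the turn about the tool's y in rad, then the opening, from 0 (shut) to 1 (fully open). A call has 1 to 8 rows; each row shifts and turns the commanded pose from where the row before left it, along the tool's axes as they then stand; what a row does not reach is not made up. A row lasts 1/10 s, in which the tool goes at most 50 mm and 8.59 degrees, less where a joint would pass 70% of its speed; a pose out of reach is approached as far as the arm can. A call with a gripper value outside its range is refused whole. The fingers move at their own pace and stop on an object; FORCE is the grip in N (left out, the last holds). Time passes only in rows, so rows that do not move let the fingers close. It gives the time, the measured TCP pose, the force and the opening at its end, in the units of the state.
- robot.get_obs(): the state, without advancing time (a new reading comes with each control period).
- robot.camera(name): name is "side" or "top"; returns a dict with "pixels" (420x560x3 uint8, red, green, blue), "fx", "fy", "cx", "cy" (pixels), "position" and "rotation" of the camera in the world. Camera axes: x right, y up, looking along -z (the intrinsics and any distortion apply to the point x, -y, -z); pixel columns grow to the right and rows downward; lengths in m; the calibration is good to about 2 mm. A picture is of the moment at which its call begins. There is no depth.
- robot.hand_in(): hands the job in, once; it reports no verdict.
The state is a dict: "time": time; "q": joint angles; "joint_velocities": joint speeds; "joint_torque": joint torques, N m; "position": TCP position; "tool_rot": TCP orientation; "ft_force": force on the tool from outside, world axes, zero at the start; "moment": the same for the moment, N m; "grip_width": finger opening in m.
Only numpy, scipy, OpenCV 4.12 (cv2) and the standard library are available. Lean on these libraries where they do the work, as an engineer would, in place of code of your own. Each camera call takes 0.05 s, during which the arm holds its last target.

## Working session

There is one attempt and no reset: what is moved stays moved. The work goes in short steps, Python scripts to look and compute and a shell command to move; the robot and the scene stay as the last step left them, time stands still between calls to the robot, and variables do not carry over. Pictures are saved under pics/ and viewed, and the job is handed in when it is done.

```bash
ls; mkdir -p pics; python3 - <<'E'
from rig import robot
import cv2,numpy as np
print(robot.get_obs())
for n in ("top","side"):
    c=robot.camera(n)
    cv2.imwrite(f"pics/{n}0.png",c["pixels"][:,:,::-1])
    print({k:v for k,v in c.items() if k!="pixels"})
E
```

```text
pics
{'time': 0.0, 'q': array([-1.30347432e+00,  5.28470910e-01,  1.43387018e+00, -1.77398215e-05,
        1.18139656e+00, -1.78510555e-01]), 'joint_velocities': array([-4.78269020e-06, -1.52502813e-03,  2.17358505e-03, -1.45079277e-03,
        7.70411000e-04,  2.73424490e-05]), 'joint_torque': array([ 5.84028803e-04, -4.40039957e+01, -1.76591957e+01,  6.32832572e-02,
        5.82221069e-02, -1.64950793e-04]), 'position': array([ 0.26930974, -0.56312764,  0.18807901]), 'tool_rot': array([-0.59765907,  0.3776523 , -0.37652542,  0.59867435]), 'ft_force': array([-0.42023209,  0.13063049, -0.60013536]), 'moment': array([0.01683189, 0.03056463, 0.02152294]), 'grip_width': 0.08694848199308933}
{'fx': 387.34955746452704, 'fy': 387.34955746452704, 'cx': 280.37927488112683, 'cy': 212.60571219976842, 'position': array([0.51977456, 0.02788709, 1.0740482 ]), 'rotation': array([ 0.01592237,  0.00451539, -0.70112968,  0.71284168])}
{'fx': 481.7166999561168, 'fy': 481.7166999561168, 'cx': 279.1461691582515, 'cy': 204.26071564898248, 'position': array([-0.10333563,  0.6597692 ,  0.7018204 ]), 'rotation': array([-0.19771873,  0.44670244,  0.80521421, -0.33614627])}
```

View pics/top0.png

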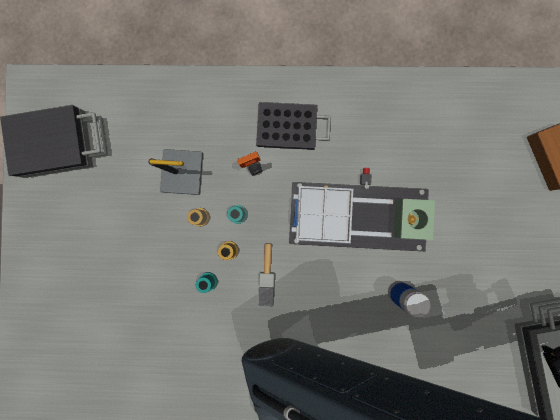

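View pics/side0.png

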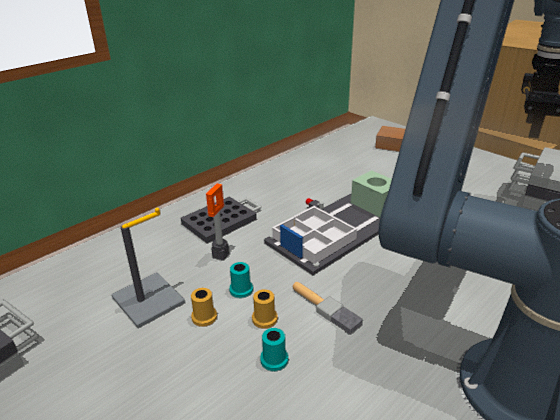

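The top view shows two brass bushes at about (198,217) and (227,251), and two turquoise look-alikes at (236,214) and (206,282). The key stands near (250,163), the hook stand near (181,172), the tray at (325,215) and the green block at (418,218). The side view agrees: two brass bushes only.

```bash
cat > h.py <<'E'
import numpy as np, cv2
from scipy.spatial.transform import Rotation as R
from rig import robot
def cam(n,save=None):
    c=robot.camera(n)
    if save: cv2.imwrite(f"pics/{save}.png",c["pixels"][:,:,::-1])
    return c
def ray(c,u,v):
    d=np.array([(u-c["cx"])/c["fx"],-(v-c["cy"])/c["fy"],-1.])
    r=c["rotation"]; M=R.from_quat(r)
    return c["position"],M.apply(d)
def onz(c,u,v,z):
    p,d=ray(c,u,v); return p+d*(z-p[2])/d[2]
def proj(c,P):
    q=R.from_quat(c["rotation"]).inv().apply(np.asarray(P)-c["position"])
    return np.array([c["cx"]+c["fx"]*q[0]/-q[2], c["cy"]-c["fy"]*q[1]/-q[2]])
def tri(c1,uv1,c2,uv2):
    p,d=ray(c1,*uv1);q,e=ray(c2,*uv2)
    A=np.stack([d,-e],1);s=np.linalg.lstsq(A,q-p,rcond=None)[0]
    a=p+d*s[0];b=q+e*s[1];return (a+b)/2,np.linalg.norm(a-b)
def hsv(c): return cv2.cvtColor(c["pixels"],cv2.COLOR_RGB2HSV)
def blobs(m,amin=15):
    n,l,s,ce=cv2.connectedComponentsWithStats(m.astype(np.uint8),connectivity=8)
    return [(ce[i].round(1),s[i].tolist(),l==i) for i in range(1,n) if s[i][4]>=amin]
E
python3 - <<'E'
from h import *
for n in("top","side"):
    c=cam(n); h=hsv(c); H,S,V=h[...,0],h[...,1],h[...,2]
    for name,m in dict(brass=(H>12)&(H<24)&(S>140)&(V>70),yellow=(H>20)&(H<32)&(S>170)&(V>120),orange=(H<12)&(S>180)&(V>120),blue=(H>105)&(H<125)&(S>150)&(V>40),green=(H>45)&(H<75)&(S>50)&(V>110),turq=(H>80)&(H<95)&(S>150)).items():
        for b in blobs(m): print(n,name,b[0],b[1])
    if n=="top":
        big=cv2.resize(c["pixels"][90:310,140:450],None,fx=2.5,fy=2.5,interpolation=cv2.INTER_CUBIC); cv2.imwrite("pics/topz.png",big[:,:,::-1])
    else:
        big=cv2.resize(c["pixels"][150:380,100:420],None,fx=2.5,fy=2.5,interpolation=cv2.INTER_CUBIC); cv2.imwrite("pics/sidez.png",big[:,:,::-1])
E
```

```text
top brass [552.  147.6] [538, 125, 22, 61, 656]
top brass [166.3 162.2] [149, 159, 34, 7, 124]
top brass [411.3 219. ] [408, 214, 9, 10, 56]
top brass [227.9 250.6] [218, 242, 20, 18, 167]
top yellow [164.4 162. ] [150, 160, 31, 5, 78]
top orange [247.7 158.7] [238, 152, 20, 14, 123]
top blue [294.8 221.1] [294, 216, 3, 10, 15]
top blue [398.3 291.7] [391, 283, 22, 23, 231]
top turq [206.  281.6] [196, 273, 21, 20, 196]
side brass [65.6 52.6] [0, 0, 109, 83, 873]
side brass [524.   25.9] [507, 20, 37, 16, 203]
side brass [514.4  59.7] [494, 32, 44, 58, 730]
side brass [528.6  35.2] [525, 32, 8, 8, 20]
side brass [537.2  35.5] [535, 33, 6, 8, 17]
side brass [494.4  82.6] [492, 77, 7, 12, 23]
side brass [518.9  86.9] [516, 84, 6, 7, 16]
side brass [525.8  88.5] [523, 87, 7, 5, 17]
side brass [520.8 100.7] [517, 93, 9, 15, 42]
side brass [511.4 104. ] [508, 99, 6, 12, 20]
side brass [349.5 115.1] [346, 113, 9, 6, 19]
side brass [397.3 134.7] [388, 129, 17, 10, 55]
side brass [390.4 146.4] [381, 143, 19, 8, 73]
side brass [238.4 161.3] [235, 158, 8, 8, 20]
side brass [531.4 161.3] [525, 159, 12, 6, 25]
side brass [209.7 176. ] [187, 161, 48, 28, 230]
side brass [147.7 205.3] [107, 181, 87, 47, 708]
side brass [ 51.8 243.2] [0, 215, 112, 59, 840]
side brass [202.7 308.5] [191, 288, 26, 38, 699]
side brass [263.9 310.5] [252, 290, 26, 38, 696]
side yellow [141.7 218.6] [122, 208, 38, 20, 163]
side orange [214.2 199.7] [206, 184, 18, 33, 378]
side orange [308.4 200.3] [306, 199, 7, 4, 18]
side blue [291.1 240.7] [280, 225, 23, 33, 352]
side turq [240.1 281.2] [230, 262, 23, 36, 599]
side turq [273.6 351.3] [260, 328, 28, 43, 842]
```

View pics/topz.png

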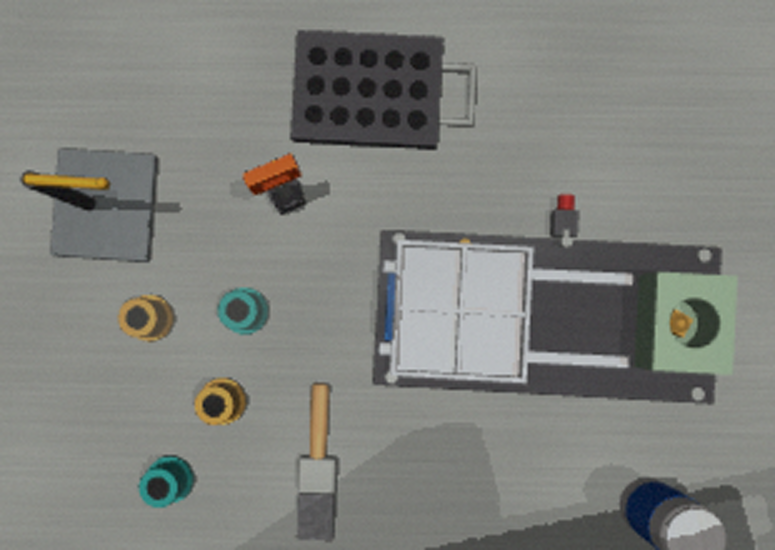

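View pics/sidez.png

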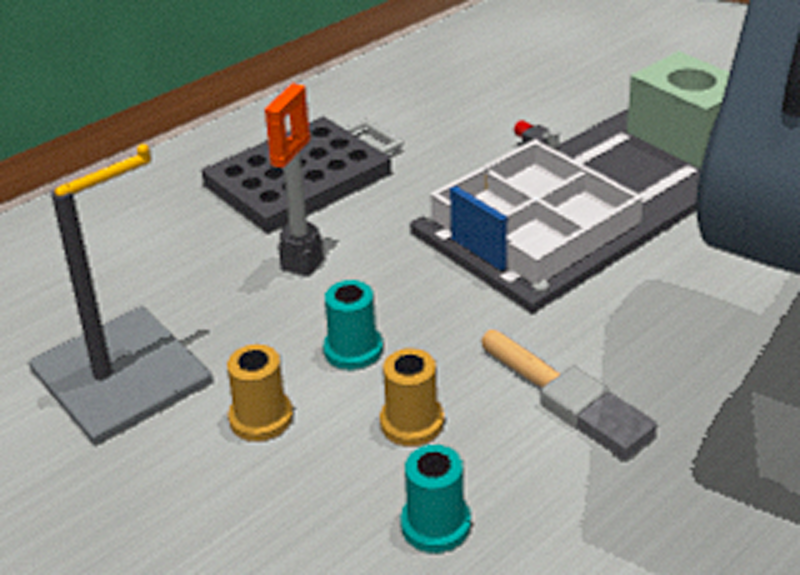

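```bash
python3 - <<'E'
from h import *
t=cam("top");s=cam("side")
h=hsv(t);H,S,V=[h[...,i].astype(int) for i in range(3)]
from scipy.spatial.transform import Rotation as R
M=R.from_quat(robot.get_obs()["tool_rot"]).as_matrix();print("tool axes cols\n",M.round(3))
# black discs near coloured rings
for n,c in(("top",t),("side",s)):
    V=hsv(c)[...,2]
    for (u,v) in {"top":[(198,217),(227,251),(236,214),(206,282)],"side":[(203,293),(264,296),(240,268),(273,336)]}[n]:
        w=12
        m=np.zeros_like(V);m[v-w:v+w,u-w:u+w]=V[v-w:v+w,u-w:u+w]<45
        b=max(blobs(m,3),key=lambda b:b[1][4]); print(n,b[0],b[1][4],onz(c,*b[0],0.062).round(4))
# block, tray & bed
g=(H>45)&(H<75)&(S>35)&(V>0) if False else None
h=hsv(t);H,S,V=[h[...,i].astype(int) for i in range(3)]
print(h[195:240:4,400:440:3].tolist()[5])
for n,uv in dict(knob=(366,170)).items(): print(n,h[170,366])
tray=(V>170)&(S<30); 
for b in blobs(tray,300): 
    cs=cv2.findContours(b[2].astype(np.uint8),0,2)[0]; r=cv2.minAreaRect(max(cs,key=cv2.contourArea)); print("bright",b[0],b[1],r)
E
```

```text
tool axes cols
 [[ 0.431 -0.     0.902]
 [-0.902  0.001  0.431]
 [-0.001 -1.     0.   ]]Traceback (most recent call last):
  File "<stdin>", line 12, in <module>
ValueError: max() iterable argument is empty
```

```bash
python3 - <<'E'
from h import *
t=cam("top");s=cam("side")
for n,c in(("top",t),("side",s)):
    V=hsv(c)[...,2].astype(int)
    for (u,v) in {"top":[(198,217),(227,251),(236,214),(206,282)],"side":[(203,293),(264,296),(240,268),(273,336)]}[n]:
        w=9
        p=V[v-w:v+w,u-w:u+w]; m=np.zeros(V.shape,bool);m[v-w:v+w,u-w:u+w]=p<70
        b=blobs(m,3)
        if not b: print(p.min());continue
        b=max(b,key=lambda b:b[1][4]); print(n,b[0],b[1][4],onz(c,*b[0],0.062).round(4))
h=hsv(t);H,S,V=[h[...,i].astype(int) for i in range(3)]
for r in (205,218,232): print(h[r,396:440:4].tolist())
for r in (187,200,): print(h[r,286:360:4].tolist())
big=cv2.resize(t["pixels"][170:260,280:450],None,fx=4.6,fy=4.6,interpolation=cv2.INTER_CUBIC); cv2.imwrite("pics/shut.png",big[:,:,::-1])
big=cv2.resize(t["pixels"][140:200,140:270],None,fx=6,fy=6,interpolation=cv2.INTER_CUBIC); cv2.imwrite("pics/hook.png",big[:,:,::-1])
E
```

```text
top [194.2 216.8] 46 [0.5211 0.2839 0.062 ]
top [224.9 251.8] 55 [0.4308 0.201  0.062 ]
top [234.3 213.7] 47 [0.531  0.1781 0.062 ]
top [210.2 279.5] 63 [0.3576 0.2383 0.062 ]
side [200.9 293.6] 66 [0.5235 0.2819 0.062 ]
side [263.3 295.4] 69 [0.4328 0.1992 0.062 ]
side [239.1 267.1] 58 [0.533  0.1763 0.062 ]
side [273.  335.4] 103 [0.3447 0.2568 0.062 ]
[[60, 37, 62], [60, 34, 60], [55, 38, 166], [54, 41, 167], [56, 42, 165], [55, 39, 163], [54, 44, 164], [56, 42, 163], [55, 40, 161], [55, 41, 163], [35, 11, 144]]
[[54, 43, 59], [57, 42, 61], [55, 40, 166], [19, 160, 142], [19, 164, 171], [19, 151, 174], [60, 42, 61], [64, 35, 59], [56, 40, 147], [53, 44, 164], [30, 7, 144]]
[[60, 40, 58], [60, 34, 68], [54, 41, 167], [55, 40, 166], [55, 38, 168], [54, 41, 168], [56, 39, 164], [54, 39, 162], [53, 40, 166], [57, 36, 162], [60, 9, 142]]
[[45, 11, 138], [40, 11, 139], [105, 6, 84], [50, 6, 122], [108, 7, 185], [105, 8, 183], [102, 7, 181], [98, 6, 177], [102, 7, 178], [90, 6, 176], [18, 27, 162], [110, 6, 128], [114, 12, 105], [0, 3, 79], [110, 10, 80], [135, 6, 84], [90, 3, 82], [140, 9, 81], [160, 10, 79]]
[[23, 7, 139], [53, 8, 125], [116, 21, 87], [111, 24, 107], [95, 8, 185], [103, 9, 188], [107, 9, 188], [90, 7, 186], [103, 9, 190], [30, 3, 178], [105, 8, 187], [95, 8, 188], [105, 8, 190], [105, 11, 191], [100, 8, 189], [108, 7, 189], [150, 3, 97], [105, 8, 191], [103, 9, 191]]
```

View pics/shut.png

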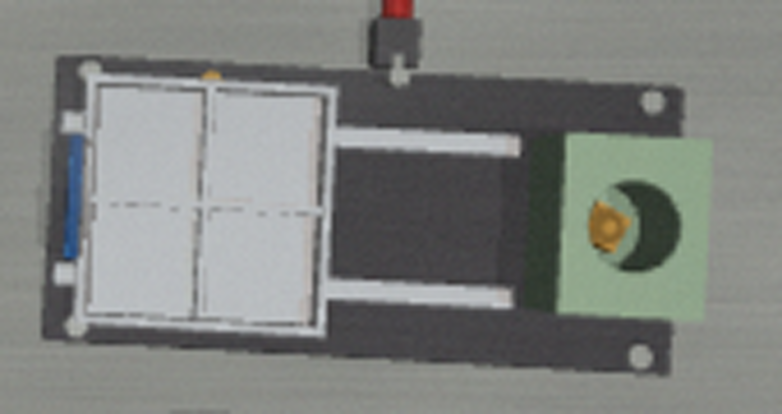

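View pics/hook.png

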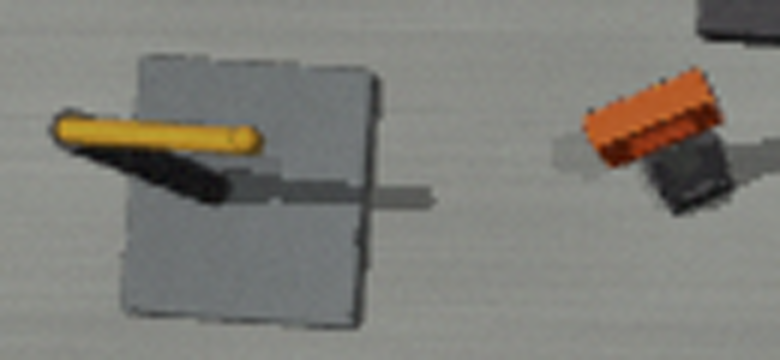

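```bash
python3 - <<'E'
from h import *
t=cam("top");s=cam("side")
f=lambda x,y,k,ox,oy:((x+.5)/k-.5+ox,(y+.5)/k-.5+oy)
A=lambda x,y,z:onz(t,*f(x,y,4.6,280,170),z).round(4)
print("bed");bc=[A(*p,.014) for p in((58,57),(684,87),(668,375),(42,338))];print(bc)
print("tray");tc=[A(*p,.046) for p in((88,74),(337,88),(325,335),(78,322))];print(tc,np.mean(tc,0))
print("divider centre",A(203,208,.046))
print("block");gc=[A(*p,.085) for p in((565,132),(713,140),(706,320),(556,313))];print(gc,np.mean(gc,0))
print("bore",A(635,225,.085))
print("plate",A(74,133,.074),A(65,260,.074))
for a,b in((0,1),(3,2)):
    for c in (bc,tc,gc):
        d=c[b]-c[a];print(np.degrees(np.arctan2(-d[0],-d[1])).round(2),np.linalg.norm(d).round(4),end=' ; ')
B=lambda x,y,z:onz(t,*f(x,y,6,140,140),z).round(4)
print("\nfoot",[B(*p,.012) for p in((140,57),(378,72),(358,325),(122,312))])
print("post base",B(215,190,.012),"peg ends",B(68,128,.2),B(238,138,.208))
print("key socket top z38",B(690,165,.038),"handle top corners",[B(*p,.183) for p in((583,115),(697,68),(718,100),(607,140))])
S=lambda x,y,z:onz(s,*f(x,y,2.5,100,150),z).round(4)
print("side: post top",S(62,190,.2),"peg tip",S(145,150,.208), "handle top",S(290,90,.183),"key base",S(300,262,0.0))
print(onz(t,205.2,282.2,.062),"can",onz(t,417,301,.17))
big=cv2.resize(t["pixels"][195:240,395:440],None,fx=12,fy=12,interpolation=cv2.INTER_CUBIC); cv2.imwrite("pics/nut.png",big[:,:,::-1])
big=cv2.resize(s["pixels"][175:270,190:240],None,fx=6,fy=6,interpolation=cv2.INTER_CUBIC); cv2.imwrite("pics/keys.png",big[:,:,::-1])
E
```

```text
bed
[array([0.621 , 0.0277, 0.014 ]), array([ 0.6085, -0.3414,  0.014 ]), array([ 0.4388, -0.3339,  0.014 ]), array([0.4537, 0.0344, 0.014 ])]
tray
[array([0.6084, 0.0102, 0.046 ]), array([ 0.6024, -0.1329,  0.046 ]), array([ 0.4604, -0.128 ,  0.046 ]), array([0.4653, 0.0137, 0.046 ])] [ 0.534125 -0.05925   0.046   ]
divider centre [ 0.5321 -0.0571  0.046 ]
block
[array([ 0.5768, -0.2521,  0.085 ]), array([ 0.5736, -0.3327,  0.085 ]), array([ 0.4748, -0.3299,  0.085 ]), array([ 0.4771, -0.2483,  0.085 ])] [ 0.525575 -0.29075   0.085   ]
bore [ 0.5262 -0.2908  0.085 ]
plate [0.5727 0.018  0.074 ] [0.5014 0.0219 0.074 ]
1.94 0.3693 ; 2.4 0.1432 ; 2.27 0.0807 ; 2.32 0.3686 ; 1.98 0.1418 ; 1.61 0.0816 ; 
foot [array([0.7076, 0.3878, 0.012 ]), array([0.702 , 0.2769, 0.012 ]), array([0.5851, 0.2838, 0.012 ]), array([0.5895, 0.3936, 0.012 ])]
post base [0.6465 0.3515 0.012 ] peg ends [0.6469 0.3511 0.2   ] [0.6428 0.2834 0.208 ]
key socket top z38 [0.6574 0.1294 0.038 ] handle top corners [array([0.6569, 0.1569, 0.183 ]), array([0.6756, 0.1131, 0.183 ]), array([0.6634, 0.1048, 0.183 ]), array([0.6474, 0.1474, 0.183 ])]
side: post top [0.6436 0.3529 0.2   ] peg tip [0.6359 0.2844 0.208 ] handle top [0.6676 0.1209 0.183 ] key base [0.6643 0.1314 0.    ]
[0.35023231 0.25132855 0.062     ] can [ 0.33569758 -0.26402966  0.17      ]
```

View pics/nut.png

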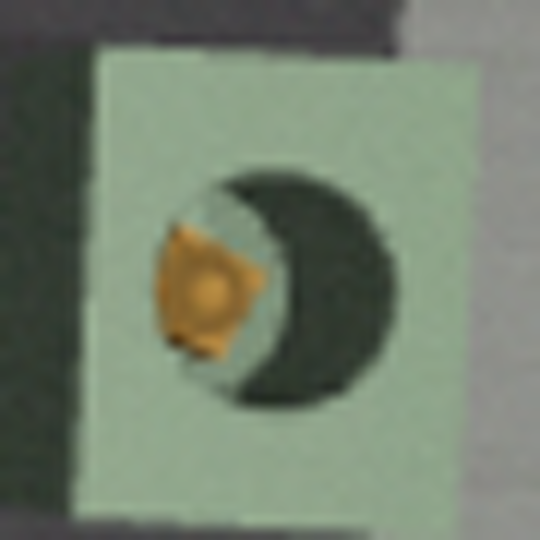

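View pics/keys.png

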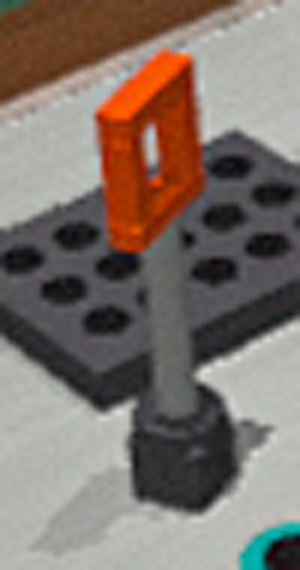

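```bash
python3 - <<'E'
from h import *
t=cam("top");s=cam("side")
f=lambda x,y,k,ox,oy:((x+.5)/k-.5+ox,(y+.5)/k-.5+oy)
A=lambda x,y,z:onz(t,*f(x,y,4.6,280,170),z).round(4)
N=lambda x,y,z:onz(t,*f(x,y,12,395,195),z).round(4)
S=lambda x,y,z:onz(s,*f(x,y,2.5,100,150),z).round(4)
print("nut tip",N(212,290,.041),"mouth",N(278,290,.085))
print("nut corners z34",[N(*p,.034) for p in((180,222),(266,275),(222,360))])
print("detent top",A(395,40,.038))
print("screws (z~.014)",[A(*p,.014) for p in((90,70),(652,101),(640,357),(77,325))])
print("side block corner left top",S(632,84,.085),"lower",S(632,145,.014),"bore",S(690,80,.085))
print("side bed corners",S(413,228,.014),S(537,303,.014), "knob",S(535,128,.03))
print("tray side corners z46",S(430,205,.046),S(537,140,.046),S(640,193,.046))
print("plate top corners z74",S(452,187,.074),S(506,217,.074))
big=cv2.resize(s["pixels"][160:280,255:425],None,fx=4.6,fy=4.6,interpolation=cv2.INTER_CUBIC); cv2.imwrite("pics/shs.png",big[:,:,::-1])
E
```

```text
nut tip [ 0.5258 -0.2907  0.041 ] mouth [ 0.5257 -0.291   0.085 ]
nut corners z34 [array([ 0.5408, -0.2857,  0.034 ]), array([ 0.5293, -0.3047,  0.034 ]), array([ 0.5103, -0.2953,  0.034 ])]
detent top [ 0.6313 -0.1672  0.038 ]
screws (z~.014) [array([0.6135, 0.0085, 0.014 ]), array([ 0.5999, -0.3228,  0.014 ]), array([ 0.4491, -0.3175,  0.014 ]), array([0.4618, 0.0138, 0.014 ])]
side block corner left top [ 0.5643 -0.2396  0.085 ] lower [ 0.5568 -0.2371  0.014 ] bore [ 0.526  -0.2886  0.085 ]
side bed corners [0.6132 0.0309 0.014 ] [0.4508 0.0305 0.014 ] knob [ 0.6376 -0.1709  0.03  ]
tray side corners z46 [0.5958 0.0235 0.046 ] [ 0.6023 -0.1348  0.046 ] [ 0.4659 -0.132   0.046 ]
plate top corners z74 [0.5727 0.0161 0.074 ] [0.5034 0.0158 0.074 ]
```

View pics/shs.png

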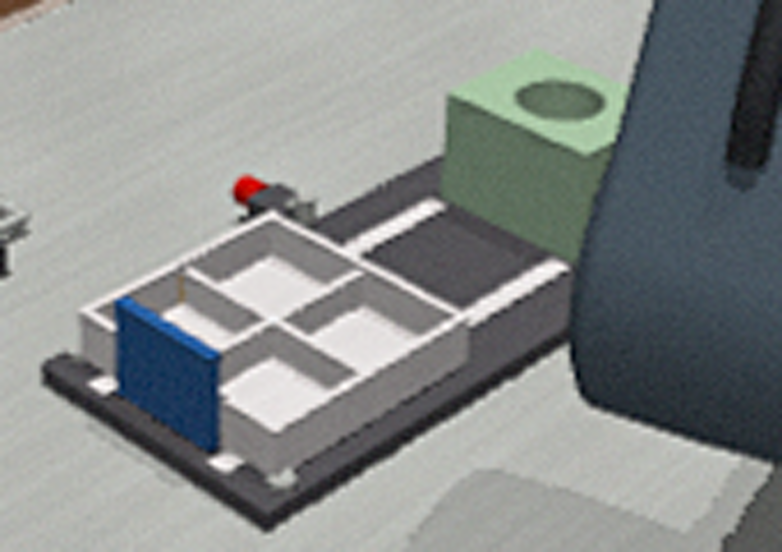

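The two views agree to about 3 mm: the bore axis is at about (0.526, −0.291), the bushes at (0.522, 0.283) and (0.432, 0.200), and the key at (0.66, 0.13). The nut flats sit at about 61° mod 90. Next is a small calculator for tool-frame shifts.

```bash
cat > plan.py <<'E'
# usage: plan.py x y z jawdeg [nrows] : prints shifts/turns in tool axes (numbers to be typed)
import sys; from h import *
o=robot.get_obs(); M=R.from_quat(o["tool_rot"]).as_matrix()
a0=np.degrees(np.arctan2(M[1,0],M[0,0])); p0=o["position"]
tx,ty,tz,ta=[float(v) if v!='.' else None for v in sys.argv[1:5]]
t=np.array([p0[i] if v is None else v for i,v in enumerate((tx,ty,tz))]); ta=a0 if ta is None else ta
da=ta-a0
n=int(sys.argv[5]) if len(sys.argv)>5 else max(1,int(np.ceil(max(np.linalg.norm(t-p0)/.040,abs(da)/8.2))))
p=p0.copy();a=a0;out=[]
for k in range(1,n+1):
    w=p0+(t-p0)*k/n; d=w-p; c,s=np.cos(np.radians(a)),np.sin(np.radians(a))
    l=np.round(1000*np.array([c*d[0]+s*d[1],-d[2],s*d[0]-c*d[1]])).astype(int)
    tr=round(-np.radians(a0+da*k/n-a),2)
    lw=l/1000; p=p+np.array([c*lw[0]+s*lw[2],s*lw[0]-c*lw[2],-lw[1]]); a-=np.degrees(tr)
    out.append([l.tolist(),tr])
print("t",round(o["time"],2),"at",p0.round(4),"jaw",a0.round(1),"tilt",M[2,1].round(4),"q6",o["q"][5].round(2),"F",o["ft_force"].round(1),"Mz",o["moment"].round(2),"w",round(o["grip_width"],4))
for r in out: print(r)
E
python3 plan.py 0.5 -0.4 0.2 -6 8
```

```text
t 0.6 at [ 0.2695 -0.5639  0.1891] jaw -64.5 tilt -1.0 q6 -0.18 F [-1.2  0.2 -1.2] Mz [0.02 0.04 0.01] w 0.0871
[[-6, -1, -35], np.float64(-0.13)]
[[-2, -2, -35], np.float64(-0.13)]
[[4, -1, -35], np.float64(-0.12)]
[[7, -1, -35], np.float64(-0.13)]
[[12, -2, -33], np.float64(-0.13)]
[[16, -1, -32], np.float64(-0.13)]
[[19, -2, -29], np.float64(-0.12)]
[[24, -1, -27], np.float64(-0.13)]
```

```bash
sed -i 's/s\*d\[0\]-c\*d\[1\]/-s*d[0]+c*d[1]/; s/c\*lw\[0\]+s\*lw\[2\],s\*lw\[0\]-c\*lw\[2\]/c*lw[0]-s*lw[2],s*lw[0]+c*lw[2]/; s/tr=round(\(.*\),2)$/tr=float(round(\1,2))/' plan.py; python3 plan.py 0.5 -0.4 0.2 -6 8
```

```text
t 0.6 at [ 0.2695 -0.5639  0.1891] jaw -64.5 tilt -1.0 q6 -0.18 F [-1.2  0.2 -1.2] Mz [0.02 0.04 0.01] w 0.0871
[[-6, -1, 35], -0.13]
[[-2, -2, 35], -0.13]
[[4, -1, 35], -0.12]
[[7, -1, 35], -0.13]
[[12, -2, 33], -0.13]
[[16, -1, 32], -0.13]
[[19, -2, 29], -0.12]
[[24, -1, 27], -0.13]
```

```bash
python3 -m creep '[[[-6,-1,35],-0.13,1],[[-2,-2,35],-0.13,1],[[4,-1,35],-0.12,1],[[7,-1,35],-0.13,1],[[12,-2,33],-0.13,1],[[16,-1,32],-0.13,1],[[19,-2,29],-0.12,1],[[24,-1,27],-0.13,1]]' 20; python3 plan.py 0.48 0.1 0.15 88 14
```

```text
time: 1.4
position: [0.5013, -0.399, 0.2003]
tool_rot: [0.706, -0.035, 0.035, -0.706]
ft_force: [0.2, -0.1, 0.8]
grip_width: 0.0872
t 1.4 at [ 0.5013 -0.399   0.2003] jaw -5.7 tilt -1.0 q6 -0.75 F [ 0.2 -0.1  0.8] Mz [ 0.01 -0.1  -0.04] w 0.0872
[[-5, 4, 35], -0.12]
[[-1, 3, 36], -0.11]
[[3, 4, 36], -0.12]
[[8, 3, 34], -0.12]
[[11, 4, 34], -0.11]
[[15, 4, 33], -0.12]
[[19, 3, 30], -0.12]
[[22, 4, 28], -0.11]
[[26, 3, 25], -0.12]
[[28, 4, 22], -0.12]
[[30, 4, 18], -0.12]
[[33, 3, 15], -0.11]
[[34, 4, 11], -0.12]
[[35, 3, 7], -0.12]
```

```bash
python3 -m creep '[[[-5,4,35],-0.12,1],[[-1,3,36],-0.11,1],[[3,4,36],-0.12,1],[[8,3,34],-0.12,1],[[11,4,34],-0.11,1],[[15,4,33],-0.12,1],[[19,3,30],-0.12,1],[[22,4,28],-0.11,1]]' ; python3 -m creep '[[[26,3,25],-0.12,1],[[28,4,22],-0.12,1],[[30,4,18],-0.12,1],[[33,3,15],-0.11,1],[[34,4,11],-0.12,1],[[35,3,7],-0.12,1]]'; python3 plan.py 0.432 0.200 0.13 88; python3 - <<'E'
from h import *
c=cam("side","s1"); t=cam("top","t1")
E
```

```text
time: 2.2
position: [0.4891, -0.1133, 0.1713]
tool_rot: [0.647, 0.285, -0.285, -0.647]
ft_force: [-0.4, -0.2, -0.5]
grip_width: 0.0868
time: 2.8
position: [0.4814, 0.101, 0.1501]
tool_rot: [0.508, 0.492, -0.492, -0.508]
ft_force: [1.3, -0.7, -0.6]
grip_width: 0.0871
t 2.8 at [0.4814 0.101  0.1501] jaw 88.2 tilt -1.0 q6 -1.56 F [ 1.3 -0.7 -0.6] Mz [ 0.11 -0.2   0.08] w 0.0871
[[32, 7, 17], 0.0]
[[33, 6, 18], 0.0]
[[32, 7, 17], 0.0]
```

View pics/s1.png

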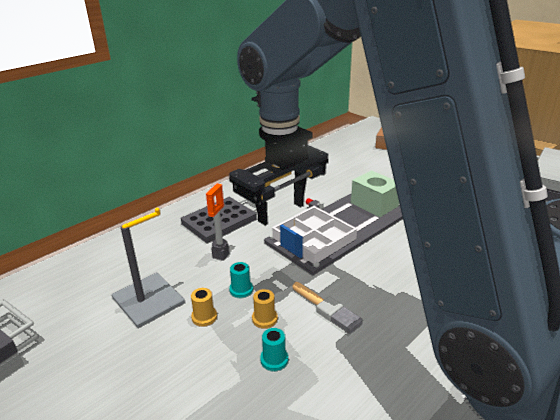

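View pics/t1.png

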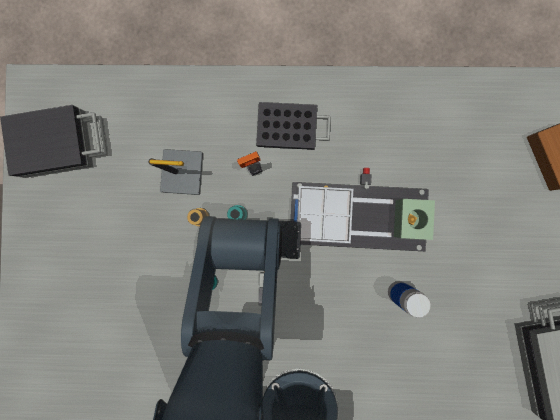

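The side view shows the bushes at the same pixels as before, (203,307) and (264,309), and the gripper's long axis lies along the jaw. On to the nearer bush.

```bash
python3 -m creep '[[[32,7,17],0,1],[[33,6,18],0,1],[[32,7,17],0,1],[[0,20,0],0,1],[[0,20,0],0,1],[[0,0,0],0,1]]' ; python3 plan.py 0.432 0.200 0.030 88 3; python3 - <<'E'
from h import *
c=cam("side"); cv2.imwrite("pics/s2.png",cv2.resize(c["pixels"][200:390,150:400],None,fx=3,fy=3)[:,:,::-1])
E
```

```text
time: 3.5
position: [0.4314, 0.1977, 0.0885]
tool_rot: [-0.508, -0.489, 0.492, 0.51]
ft_force: [-0.9, -0.8, -0.2]
grip_width: 0.0872
t 3.5 at [0.4314 0.1977 0.0885] jaw 87.9 tilt -1.0 q6 -1.34 F [-0.9 -0.8 -0.2] Mz [ 0.13 -0.1   0.06] w 0.0872
[[1, 20, 0], -0.0]
[[1, 19, 0], -0.0]
[[0, 20, 0], -0.0]
```

View pics/s2.png

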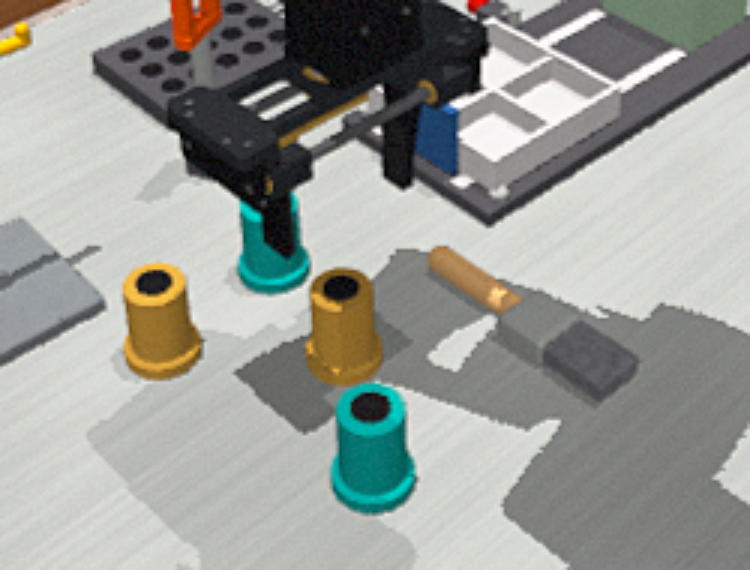

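The open fingers straddle the brass bush at zoom (342,290), and no finger is near a turquoise one. Descend and grip.

```bash
python3 -m creep '[[[1,20,0],0,1],[[1,19,0],0,1],[[0,20,0],0,1],[[0,0,0],0,1],[[0,0,0],0,0.3],[[0,0,0],0,0.3],[[0,0,0],0,0.3],[[0,0,0],0,0.3]]' 25; python3 -m creep '[[[0,0,0],0,0.3],[[0,0,0],0,0.3]]'; python3 plan.py . . 0.15 . 4
```

```text
time: 4.35
position: [0.4336, 0.2005, 0.0319]
tool_rot: [0.509, 0.491, -0.49, -0.509]
ft_force: [-0.1, -0.0, -0.9]
grip_width: 0.0627
time: 4.55
position: [0.4331, 0.2005, 0.0313]
tool_rot: [0.509, 0.491, -0.491, -0.509]
ft_force: [0.4, -0.1, 0.1]
grip_width: 0.047
t 4.55 at [0.4331 0.2005 0.0313] jaw 88.0 tilt -1.0 q6 -1.34 F [ 0.4 -0.1  0.1] Mz [ 0.16 -0.13 -0.01] w 0.047
[[0, -30, 0], -0.0]
[[0, -29, 0], -0.0]
[[0, -30, 0], -0.0]
[[0, -30, 0], -0.0]
```

```bash
python3 -m creep '[[[0,0,0],0,0.3],[[0,0,0],0,0.3],[[0,0,0],0,0.3],[[0,0,0],0,0.3]]'; python3 -m creep '[[[0,-15,0],0,0.3],[[0,-25,0],0,0.3],[[0,-30,0],0,0.3],[[0,-30,0],0,0.3],[[0,0,0],0,0.3]]'; python3 plan.py 0.497 -0.0925 0.13 88;  python3 - <<'E'
from h import *
c=cam("side"); cv2.imwrite("pics/s3.png",cv2.resize(c["pixels"][150:390,150:450],None,fx=2.5,fy=2.5)[:,:,::-1])
E
```

```text
time: 4.95
position: [0.4329, 0.2004, 0.031]
tool_rot: [-0.509, -0.491, 0.491, 0.509]
ft_force: [0.8, -0.2, -0.1]
grip_width: 0.027
time: 5.45
position: [0.4358, 0.2011, 0.1344]
tool_rot: [0.51, 0.493, -0.489, -0.507]
ft_force: [0.3, 0.1, 0.4]
grip_width: 0.0261
t 5.45 at [0.4358 0.2011 0.1344] jaw 88.0 tilt -1.0 q6 -1.34 F [0.3 0.1 0.4] Mz [ 0.09 -0.1  -0.02] w 0.0261
[[-36, 1, -9], -0.0]
[[-37, 0, -9], -0.0]
[[-36, 1, -9], -0.0]
[[-37, 0, -9], -0.0]
[[-36, 1, -9], -0.0]
[[-36, 0, -9], -0.0]
[[-37, 1, -9], -0.0]
[[-36, 0, -9], -0.0]
```

View pics/s3.png

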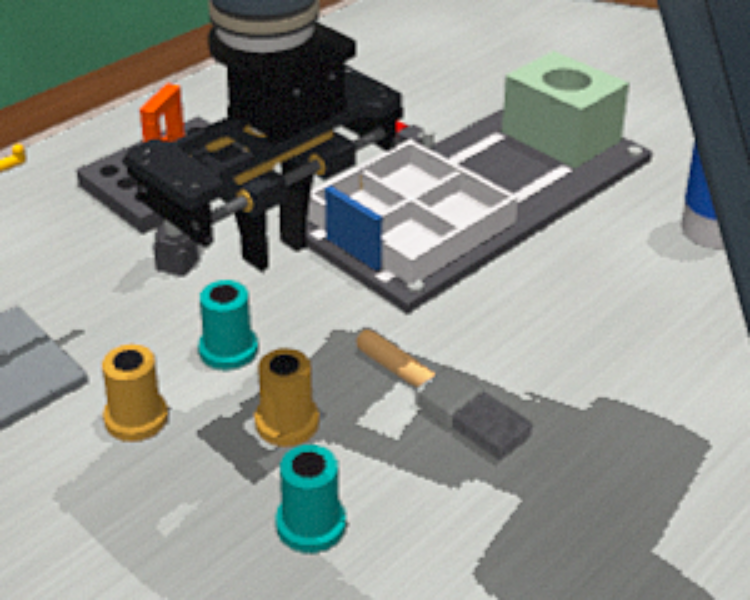

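```bash
python3 - <<'E'
from h import *
s=cam("side");t=cam("top","t3")
p=robot.get_obs()["position"]
z=lambda q:((q-[150,150])*2.5).round()
print("tcp",z(proj(s,p)),"under",z(proj(s,[p[0],p[1],.0])),"bush top",z(proj(s,[.432,.2,.062])),proj(t,p), proj(t,[.432,.2,.062]))
E
```

```text
tcp [279. 295.] under [285. 423.] bush top [283. 364.] [220.36420477 253.54268959] [225.28540017 251.33955912]
```

View pics/t3.png

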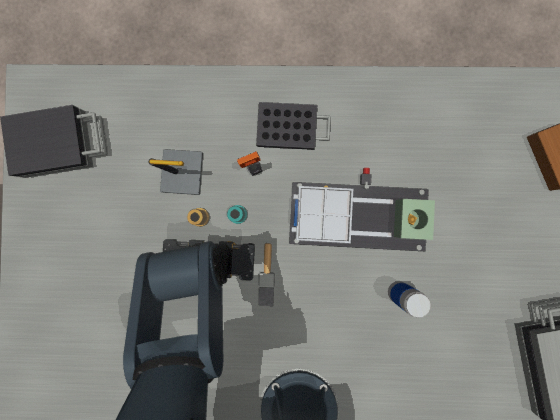

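```bash
python3 - <<'E'
from h import *
s=cam("side");t=cam("top")
cv2.imwrite("pics/f1.png",cv2.resize(s["pixels"][150:300,180:330],None,fx=4,fy=4)[:,:,::-1])
P=np.array([0.4814,.101,.1501]);j=np.array([np.cos(np.radians(88)),np.sin(np.radians(88)),0])
for dz in(0,.02,.04):
  for d in(-.05,0,.05): print(dz,d,proj(s,P+j*d+[0,0,dz]).round())
P=robot.get_obs()["position"]
for dz in(0,.02,.04):
  for d in(-.02,.02): print(dz,d,proj(s,P+j*d+[0,0,dz]).round(),((proj(s,P+j*d+[0,0,dz])-[180,150])*4).round())
E
```

```text
0 -0.05 [299. 218.]
0 0 [281. 228.]
0 0.05 [263. 238.]
0.02 -0.05 [299. 210.]
0.02 0 [281. 219.]
0.02 0.05 [262. 229.]
0.04 -0.05 [299. 202.]
0.04 0 [281. 211.]
0.04 0.05 [262. 221.]
0 -0.02 [270. 264.] [360. 455.]
0 0.02 [254. 273.] [295. 493.]
0.02 -0.02 [270. 255.] [359. 422.]
0.02 0.02 [253. 265.] [293. 459.]
0.04 -0.02 [269. 247.] [358. 387.]
0.04 0.02 [253. 256.] [291. 424.]
```

View pics/f1.png

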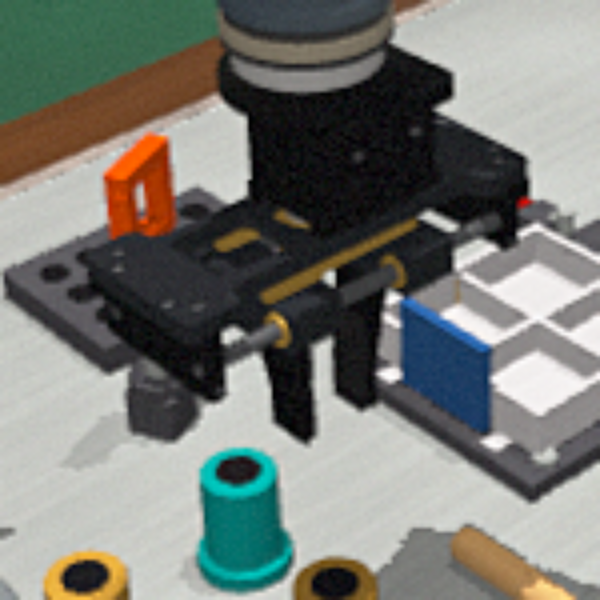

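The fingers closed to 27 mm without touching the bush. In the picture the fingertips sit about 35 mm higher than the reported TCP projects. I'll reopen, lower in steps while watching the force, and check against the image.

```bash
python3 -m creep '[[[0,0,0],0,1],[[0,0,0],0,1],[[0,0,0],0,1],[[0,0,0],0,1],[[0,0,0],0,1],[[0,0,0],0,1]]'; python3 plan.py 0.432 0.200 0.020 88 4;python3 -m creep '[[[0,29,2],0,1],[[0,29,2],0,1],[[0,28,0],0,1],[[0,28,0],0,1],[[0,0,0],0,1],[[0,0,0],0,1]]'; python3 plan.py . . . . 1;  python3 - <<'E'
from h import *
c=cam("side"); cv2.imwrite("pics/s4.png",cv2.resize(c["pixels"][220:370,180:330],None,fx=4,fy=4)[:,:,::-1])
E
```

```text
time: 6.3
position: [0.433, 0.2004, 0.131]
tool_rot: [0.509, 0.491, -0.491, -0.509]
ft_force: [0.4, 0.0, -0.4]
grip_width: 0.0664
t 6.3 at [0.433  0.2004 0.131 ] jaw 87.9 tilt -1.0 q6 -1.34 F [ 0.4  0.  -0.4] Mz [ 0.11 -0.11 -0.  ] w 0.0664
[[0, 28, 0], -0.0]
[[0, 28, 0], -0.0]
[[0, 27, 1], -0.0]
[[0, 28, 0], -0.0]
time: 6.9
position: [0.4289, 0.2005, 0.0171]
tool_rot: [-0.509, -0.491, 0.491, 0.509]
ft_force: [-1.0, 0.3, 0.7]
grip_width: 0.087
t 6.9 at [0.4289 0.2005 0.0171] jaw 87.9 tilt -1.0 q6 -1.33 F [-1.   0.3  0.7] Mz [ 0.14 -0.15  0.04] w 0.087
[[0, 0, 0], -0.0]
```

View pics/s4.png

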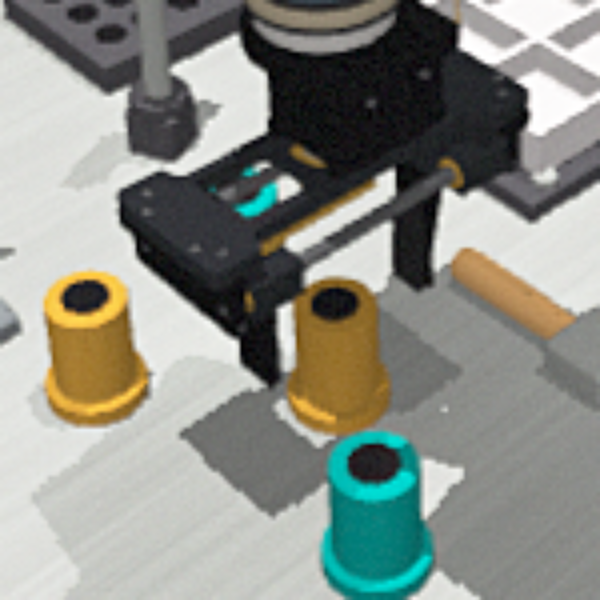

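```bash
python3 - <<'E'
from h import *
s=cam("side")
for z in (.017,.03,.05):
  a=onz(s,180+270/4,220+382/4,z);b=onz(s,180+417/4,220+288/4,z);print(z,a.round(3),b.round(3),((a+b)/2).round(3),np.linalg.norm(a-b),np.degrees(np.arctan2(*(a-b)[1::-1])))
print(robot.get_obs()["position"])
E
```

```text
0.017 [0.45  0.228 0.017] [0.447 0.129 0.017] [0.448 0.179 0.017] 0.09940556323637725 88.35571003703497
0.03 [0.439 0.236 0.03 ] [0.437 0.139 0.03 ] [0.438 0.188 0.03 ] 0.09751853953325092 88.35571003703502
0.05 [0.423 0.249 0.05 ] [0.42  0.154 0.05 ] [0.422 0.202 0.05 ] 0.09461542614382583 88.35571003703495
[0.42998805 0.20081387 0.01820464]
```

```bash
python3 - <<'E'
from h import *
t=cam("top"); cv2.imwrite("pics/t4.png",cv2.resize(t["pixels"][190:330,130:300],None,fx=4.5,fy=4.5)[:,:,::-1])
P=robot.get_obs()["position"];j=np.array([np.cos(np.radians(88)),np.sin(np.radians(88)),0])
for dz in(0,.035,.07,.105,.15):
  print(dz,[((proj(t,P+j*d+[0,0,dz])-[130,190])*4.5).round() for d in (-.095,0,.095)])
E
```

```text
0 [array([596., 282.]), array([440., 273.]), array([285., 265.])]
0.035 [array([591., 287.]), array([430., 278.]), array([269., 269.])]
0.07 [array([586., 292.]), array([419., 283.]), array([253., 274.])]
0.105 [array([581., 298.]), array([408., 289.]), array([236., 279.])]
0.15 [array([574., 307.]), array([392., 297.]), array([212., 287.])]
```

View pics/t4.png

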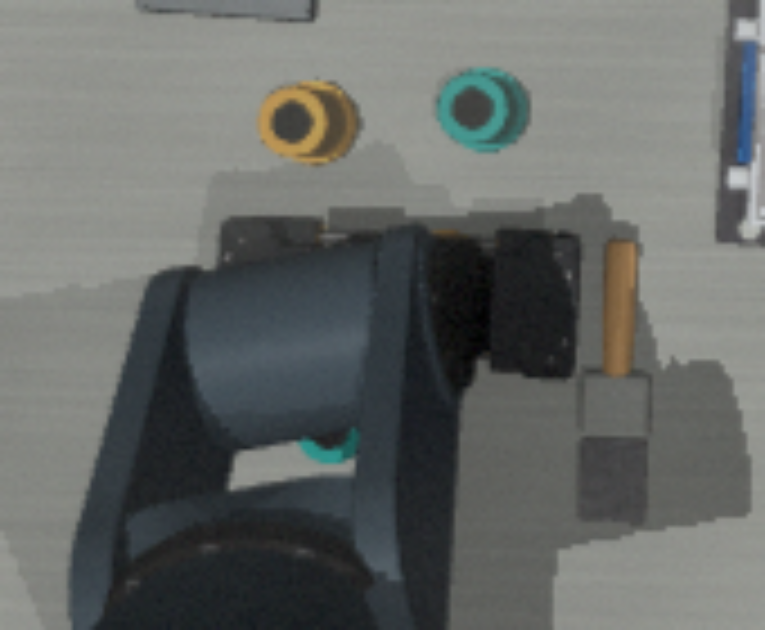

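The top view puts the gripper body (x 220–580, centre row about 304) where the reading says it should be horizontally. So the fingertips really are about 30 mm higher than the reported z. I'll lower gently while watching the force.

```bash
python3 -m creep '[[[0,3,2],0,1],[[0,3,1],0,1],[[0,3,0],0,1],[[0,3,0],0,1],[[0,0,0],0,1]]'; python3 -m creep '[[[0,2,0],0,1],[[0,2,0],0,1],[[0,2,0],0,1],[[0,0,0],0,1]]'; python3 - <<'E'
from h import *
s=cam("side"); cv2.imwrite("pics/s5.png",cv2.resize(s["pixels"][220:370,180:330],None,fx=4,fy=4)[:,:,::-1])
P=robot.get_obs()["position"];print(P,robot.get_obs()["ft_force"])
for dz in(0,.02,.03,.04):
  print(dz,[((proj(s,P+np.array([0,d,dz]))-[180,220])*4).round() for d in (-.05,0,.05)])
E
```

```text
time: 7.55
position: [0.4257, 0.2006, 0.0047]
tool_rot: [-0.509, -0.491, 0.491, 0.509]
ft_force: [-0.2, 0.2, -0.4]
grip_width: 0.0869
time: 7.95
position: [0.4258, 0.2006, -0.0013]
tool_rot: [-0.509, -0.491, 0.491, 0.509]
ft_force: [-0.1, -0.2, -0.2]
grip_width: 0.0868
[ 0.42584918  0.20064329 -0.00113707] [ 0.3101483 -0.7772272 -0.2995983]
0 [array([416., 355.]), array([345., 405.]), array([269., 458.])]
0.02 [array([416., 326.]), array([344., 375.]), array([267., 428.])]
0.03 [array([415., 311.]), array([343., 361.]), array([266., 413.])]
0.04 [array([415., 296.]), array([342., 345.]), array([265., 398.])]
```

View pics/s5.png

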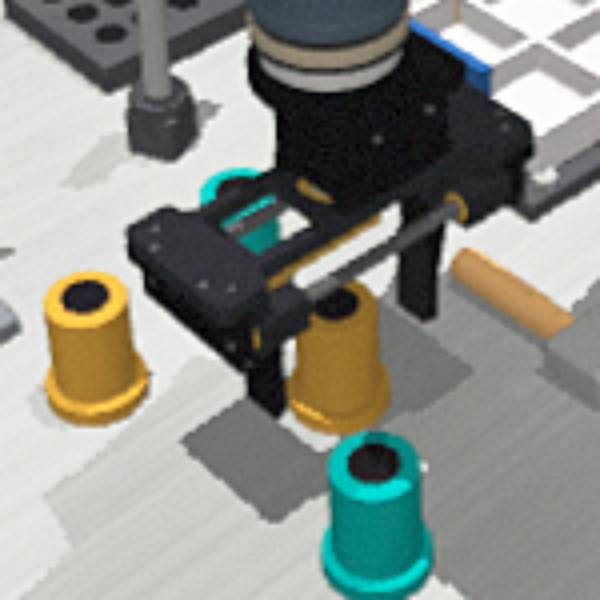

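Reading z = −0.001 with no contact confirms the offset. I'll measure it by touching the bench with the open fingers, first moving +6 mm in x to centre on the bush.

```bash
python3 -m creep '[[[0,0,-6],0,1],[[0,3,0],0,1],[[0,3,0],0,1],[[0,3,0],0,1],[[0,0,0],0,1]]'; python3 -m creep '[[[0,3,0],0,1],[[0,3,0],0,1],[[0,0,0],0,1]]';python3 -m creep '[[[0,2,0],0,1],[[0,2,0],0,1],[[0,0,0],0,1]]'
```

```text
time: 8.5
position: [0.4314, 0.2003, -0.0105]
tool_rot: [-0.509, -0.491, 0.491, 0.509]
ft_force: [-0.1, 0.8, -0.5]
grip_width: 0.0872
time: 8.8
position: [0.4316, 0.2004, -0.0163]
tool_rot: [-0.509, -0.491, 0.491, 0.509]
ft_force: [-0.1, -0.1, 0.1]
grip_width: 0.0873
time: 9.1
position: [0.4318, 0.2004, -0.0202]
tool_rot: [-0.509, -0.491, 0.491, 0.509]
ft_force: [-0.2, 0.3, -0.2]
grip_width: 0.0871
```

```bash
python3 -m creep '[[[0,2,0],0,1],[[0,2,0],0,1],[[0,0,0],0,1]]';python3 -m creep '[[[0,2,0],0,1],[[0,0,0],0,1]]';python3 -m creep '[[[0,2,0],0,1],[[0,0,0],0,1]]'
```

```text
time: 9.4
position: [0.4318, 0.2004, -0.0242]
tool_rot: [-0.509, -0.491, 0.491, 0.509]
ft_force: [0.1, -0.3, 0.4]
grip_width: 0.0871
time: 9.6
position: [0.4319, 0.2004, -0.0262]
tool_rot: [-0.509, -0.491, 0.491, 0.509]
ft_force: [-0.0, -0.4, -0.2]
grip_width: 0.0869
time: 9.8
position: [0.4319, 0.2004, -0.0281]
tool_rot: [-0.509, -0.491, 0.491, 0.509]
ft_force: [-0.5, -0.3, 0.0]
grip_width: 0.0871
```

```bash
python3 -m creep '[[[0,2,0],0,1],[[0,0,0],0,1]]';python3 -m creep '[[[0,2,0],0,1],[[0,0,0],0,1]]'; python3 - <<'E'
from h import *
s=cam("side"); cv2.imwrite("pics/s6.png",cv2.resize(s["pixels"][220:370,180:330],None,fx=4,fy=4)[:,:,::-1])
E
```

```text
time: 10.0
position: [0.4318, 0.2004, -0.0301]
tool_rot: [-0.509, -0.491, 0.491, 0.509]
ft_force: [-0.1, 0.4, -0.7]
grip_width: 0.0867
time: 10.2
position: [0.4318, 0.2004, -0.0321]
tool_rot: [-0.509, -0.491, 0.491, 0.509]
ft_force: [0.6, -0.3, -0.1]
grip_width: 0.087
```

View pics/s6.png

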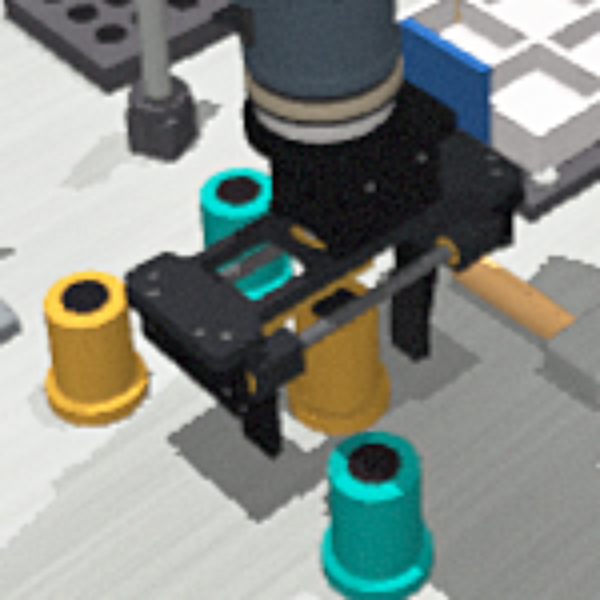

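```bash
python3 -m creep '[[[0,2,0],0,1],[[0,0,0],0,1]]';python3 -m creep '[[[0,2,0],0,1],[[0,0,0],0,1]]';python3 -m creep '[[[0,1,0],0,1],[[0,0,0],0,1]]'
```

```text
time: 10.45
position: [0.4321, 0.2005, -0.0331]
tool_rot: [0.509, 0.491, -0.491, -0.509]
ft_force: [-0.7, 0.3, 8.4]
grip_width: 0.0872
time: 10.65
position: [0.4322, 0.2005, -0.0332]
tool_rot: [0.509, 0.492, -0.49, -0.508]
ft_force: [-2.6, -0.5, 27.5]
grip_width: 0.0871
time: 10.85
position: [0.4322, 0.2005, -0.0333]
tool_rot: [0.509, 0.492, -0.49, -0.508]
ft_force: [-4.7, -0.9, 36.5]
grip_width: 0.0871
```

The bench contacts at reading −0.033, so true z = reading + 0.033. Back up to a true tip height of 30 mm and grip.

```bash
python3 -m creep '[[[0,-14,0],0,1],[[0,-20,0],0,1],[[0,0,0],0,0.4],[[0,0,0],0,0.4],[[0,0,0],0,0.4],[[0,0,0],0,0.4],[[0,0,0],0,0.4],[[0,0,0],0,0.4]]' 25; python3 -m creep '[[[0,0,0],0,0.3],[[0,0,0],0,0.3]]'
```

```text
time: 11.65
position: [0.4317, 0.2004, -0.0034]
tool_rot: [-0.509, -0.491, 0.491, 0.509]
ft_force: [0.5, -0.3, -0.9]
grip_width: 0.0469
time: 11.85
position: [0.4316, 0.2004, -0.0033]
tool_rot: [-0.509, -0.491, 0.491, 0.509]
ft_force: [0.5, 0.2, -1.7]
grip_width: 0.0416
```

```bash
sed -i 's/^p=p0.copy/p0=p0.copy();p=p0.copy/' plan.py; python3 -m creep '[[[0,-15,0],0,0.3],[[0,-30,0],0,0.3],[[0,-35,0],0,0.3],[[0,-30,0],0,0.3],[[0,0,0],0,0.3]]'; python3 plan.py 0.497 -0.0925 0.105 88 8
```

```text
time: 12.35
position: [0.4346, 0.2011, 0.1102]
tool_rot: [0.51, 0.493, -0.489, -0.507]
ft_force: [0.3, -0.6, -2.3]
grip_width: 0.0412
t 12.35 at [0.4346 0.2011 0.1102] jaw 88.0 tilt -1.0 q6 -1.34 F [ 0.3 -0.6 -2.3] Mz [ 0.15 -0.16 -0.01] w 0.0412
[[-36, 1, -9], -0.0]
[[-37, 0, -9], -0.0]
[[-36, 1, -9], -0.0]
[[-37, 1, -9], -0.0]
[[-36, 0, -10], -0.0]
[[-36, 1, -9], -0.0]
[[-37, 1, -9], -0.0]
[[-36, 0, -9], -0.0]
```

```bash
python3 -m creep '[[[-36,1,-9],0,0.3],[[-37,0,-9],0,0.3],[[-36,1,-9],0,0.3],[[-37,1,-9],0,0.3],[[-36,0,-10],0,0.3],[[-36,1,-9],0,0.3],[[-37,1,-9],0,0.3],[[-36,0,-9],0,0.3]]'; python3 -m creep '[[[0,20,0],0,0.3],[[0,20,0],0,0.3],[[0,0,0],0,0.3],[[0,0,0],0,0.3]]'; python3 plan.py 0.497 -0.0925 0.02 87.9 3; python3 - <<'E'
from h import *
s=cam("side"); cv2.imwrite("pics/s7.png",cv2.resize(s["pixels"][120:300,240:440],None,fx=4,fy=4)[:,:,::-1])
c=cam("top"); cv2.imwrite("pics/t7.png",cv2.resize(c["pixels"][150:330,240:440],None,fx=3,fy=3)[:,:,::-1])
E
```

```text
time: 13.15
position: [0.4933, -0.0941, 0.1004]
tool_rot: [-0.508, -0.49, 0.491, 0.51]
ft_force: [0.9, 0.4, -3.3]
grip_width: 0.0412
time: 13.55
position: [0.4933, -0.0925, 0.061]
tool_rot: [-0.508, -0.491, 0.491, 0.51]
ft_force: [-0.8, 0.4, -1.8]
grip_width: 0.0417
t 13.55 at [ 0.4933 -0.0925  0.061 ] jaw 88.0 tilt -1.0 q6 -1.94 F [-0.8  0.4 -1.8] Mz [ 0.12 -0.18  0.04] w 0.0417
[[0, 14, -1], 0.0]
[[0, 13, -1], 0.0]
[[0, 14, -2], 0.0]
```

View pics/s7.png

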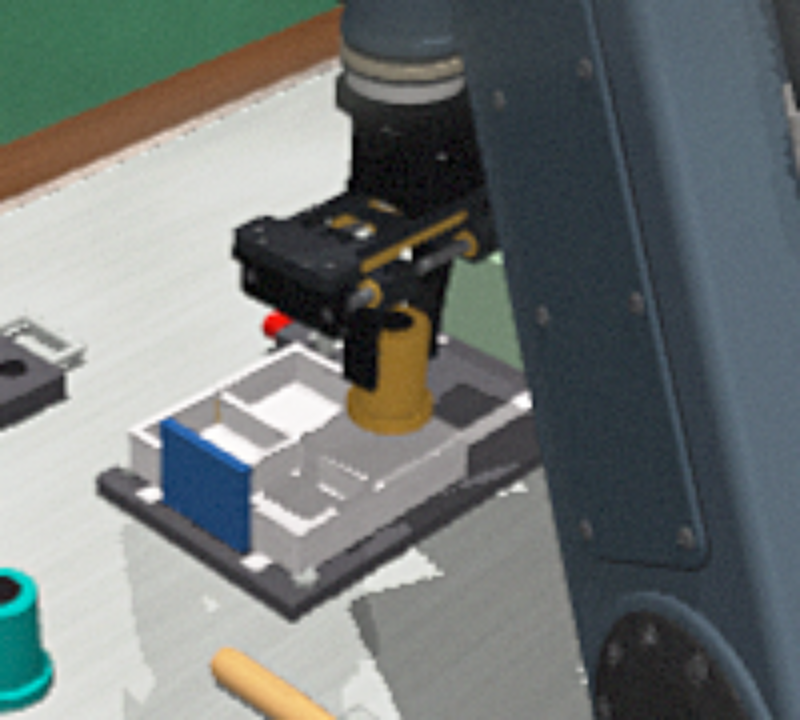

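View pics/t7.png

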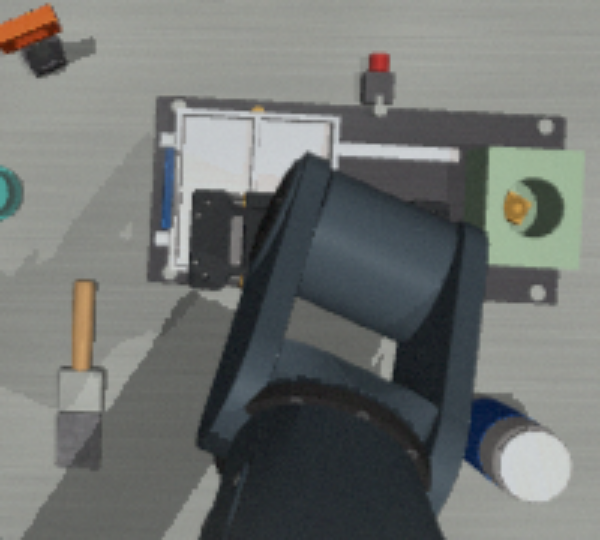

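The bush hangs upright over the near-x, −y pocket, with its disc at side zoom (400,320). Shift 4 mm in x and lower.

```bash
python3 - <<'E'
from h import *
s=cam("side"); print(onz(s,240+400/4,120+322/4,.126))
E
python3 -m creep '[[[0,10,-2],0,0.3],[[0,12,-2],0,0.3],[[0,10,0],0,0.3],[[0,5,0],0,0.3],[[0,0,0],0,0.3]]';python3 -m creep '[[[0,3,0],0,0.3],[[0,0,0],0,0.3]]'; python3 plan.py . . . . 1
```

```text
[ 0.48949339 -0.09570245  0.126     ]
time: 14.2
position: [0.4976, -0.0927, 0.0238]
tool_rot: [-0.508, -0.491, 0.491, 0.51]
ft_force: [-0.7, -0.1, -2.2]
grip_width: 0.0419
time: 14.4
position: [0.4984, -0.0931, 0.0219]
tool_rot: [-0.509, -0.491, 0.491, 0.509]
ft_force: [-0.0, -0.4, -1.7]
grip_width: 0.0417
t 14.4 at [ 0.4984 -0.0931  0.0219] jaw 87.9 tilt -1.0 q6 -1.94 F [-0.  -0.4 -1.7] Mz [ 0.06 -0.08  0.04] w 0.0417
[[0, 0, 0], -0.0]
```

```bash
python3 -m creep '[[[0,1,1],0,0.3],[[0,1,0],0,0.3],[[0,0,0],0,0.3]]';python3 -m creep '[[[0,1,0],0,0.3],[[0,0,0],0,0.3]]'; python3 -m creep '[[[0,1,0],0,0.3],[[0,0,0],0,0.3]]'
```

```text
time: 14.7
position: [0.4974, -0.0931, 0.0201]
tool_rot: [0.509, 0.491, -0.491, -0.509]
ft_force: [0.3, 0.4, -1.8]
grip_width: 0.0411
time: 14.9
position: [0.4975, -0.0931, 0.019]
tool_rot: [-0.509, -0.491, 0.491, 0.509]
ft_force: [-0.2, 0.5, -2.2]
grip_width: 0.0415
time: 15.1
position: [0.4975, -0.0931, 0.018]
tool_rot: [-0.509, -0.491, 0.491, 0.509]
ft_force: [0.2, 1.1, -2.1]
grip_width: 0.0414
```

```bash
python3 -m creep '[[[0,1,0],0,0.3],[[0,0,0],0,0.3]]';python3 -m creep '[[[0,1,0],0,0.3],[[0,0,0],0,0.3]]';python3 - <<'E'
from h import *
s=cam("side"); cv2.imwrite("pics/s8.png",cv2.resize(s["pixels"][160:300,260:420],None,fx=4.5,fy=4.5)[:,:,::-1])
E
```

```text
time: 15.3
position: [0.4976, -0.0931, 0.0176]
tool_rot: [0.509, 0.491, -0.491, -0.509]
ft_force: [-2.1, 0.8, 3.8]
grip_width: 0.0412
time: 15.5
position: [0.4976, -0.0931, 0.0176]
tool_rot: [0.509, 0.491, -0.491, -0.509]
ft_force: [-2.9, 1.1, 11.8]
grip_width: 0.0416
```

View pics/s8.png

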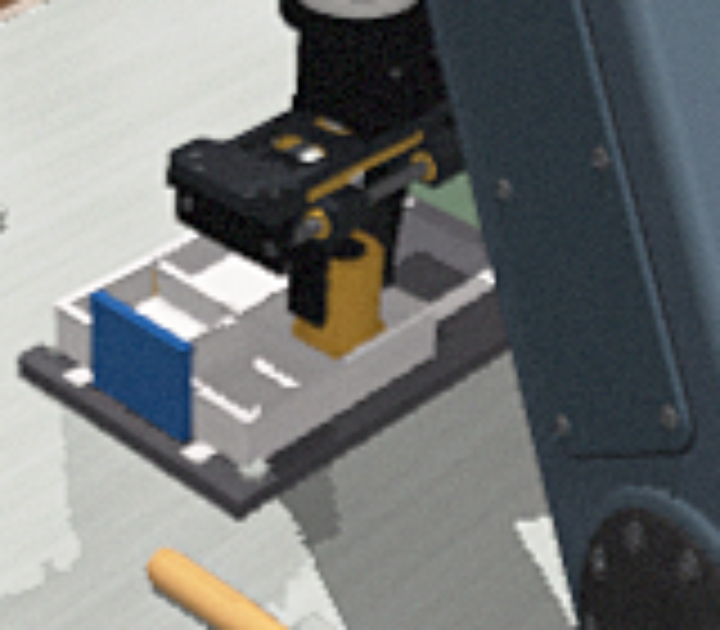

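The bush sits behind the tray wall and contact came at the predicted height, so it's on the pocket floor. Release, rise, and check bush 1.

```bash
python3 -m creep '[[[0,-2,0],0,0.68],[[0,0,0],0,0.68],[[0,0,0],0,0.68],[[0,0,0],0,0.68],[[0,-20,0],0,0.68],[[0,-35,0],0,0.68],[[0,-35,0],0,0.8],[[0,0,0],0,1]]'; python3 plan.py 0.522 0.283 0.07 88; python3 - <<'E'
from h import *
for n in("side","top"):
    c=cam(n); cv2.imwrite(f"pics/{n}9.png",cv2.resize(c["pixels"][140:360,150:450],None,fx=2.6,fy=2.6)[:,:,::-1])
E
```

```text
time: 16.35
position: [0.5007, -0.0943, 0.1117]
tool_rot: [0.512, 0.492, -0.49, -0.506]
ft_force: [0.6, -0.9, 0.2]
grip_width: 0.0684
t 16.35 at [ 0.5007 -0.0943  0.1117] jaw 88.0 tilt -1.0 q6 -1.94 F [ 0.6 -0.9  0.2] Mz [ 0.13 -0.16 -0.06] w 0.0684
[[38, 4, -1], -0.0]
[[38, 4, -1], -0.0]
[[37, 5, 0], -0.0]
[[38, 4, -1], -0.0]
[[38, 4, -1], -0.0]
[[38, 4, -1], -0.0]
[[37, 4, -1], -0.0]
[[38, 4, 0], -0.0]
[[38, 5, -1], -0.0]
[[38, 4, -1], -0.0]
```

View pics/side9.png

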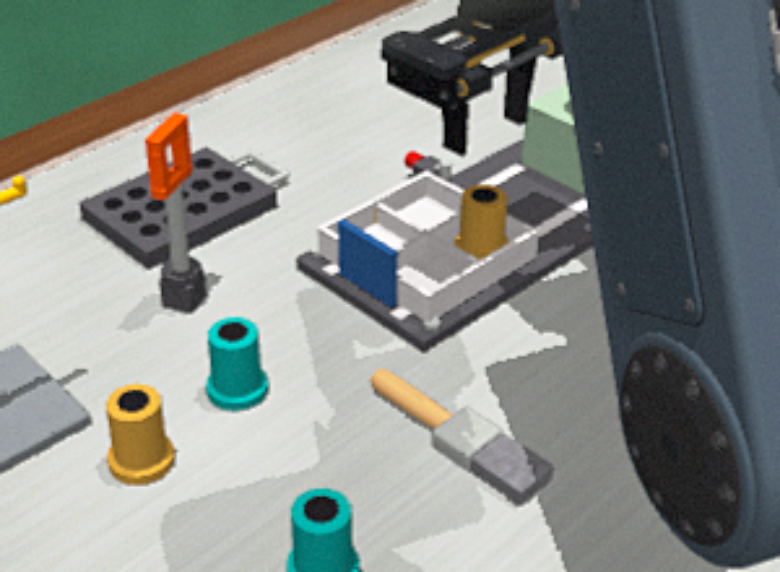

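View pics/top9.png

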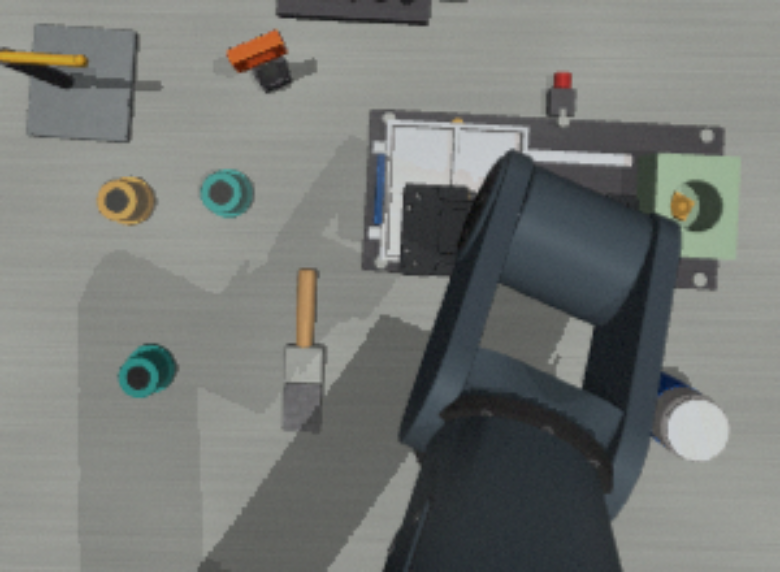

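Bush 2 stands upright in its pocket (side zoom 483,220). Bush 1 has not moved (top zoom 118,200). On to bush 1.

```bash
python3 -m creep '[[[38,4,-1],0,1],[[38,4,-1],0,1],[[37,5,0],0,1],[[38,4,-1],0,1],[[38,4,-1],0,1],[[38,4,-1],0,1],[[37,4,-1],0,1],[[38,4,0],0,1]]'; python3 -m creep '[[[38,5,-1],0,1],[[38,4,-1],0,1],[[0,0,0],0,1]]'; python3 plan.py 0.522 0.283 -0.003 88 4; python3 - <<'E'
from h import *
c=cam("side"); cv2.imwrite("pics/s10.png",cv2.resize(c["pixels"][200:360,130:330],None,fx=3.5,fy=3.5)[:,:,::-1])
E
```

```text
time: 17.25
position: [0.5129, 0.2097, 0.0729]
tool_rot: [-0.508, -0.49, 0.492, 0.51]
ft_force: [0.1, -0.1, -0.3]
grip_width: 0.0871
time: 17.55
position: [0.5177, 0.2883, 0.0636]
tool_rot: [-0.507, -0.492, 0.493, 0.508]
ft_force: [0.1, -1.0, 0.1]
grip_width: 0.087
t 17.55 at [0.5177 0.2883 0.0636] jaw 88.2 tilt -1.0 q6 -1.22 F [ 0.1 -1.   0.1] Mz [ 0.02 -0.14  0.02] w 0.087
[[-1, 17, -1], 0.0]
[[-2, 16, -1], 0.0]
[[-1, 17, -1], 0.0]
[[-1, 17, -1], 0.0]
```

View pics/s10.png

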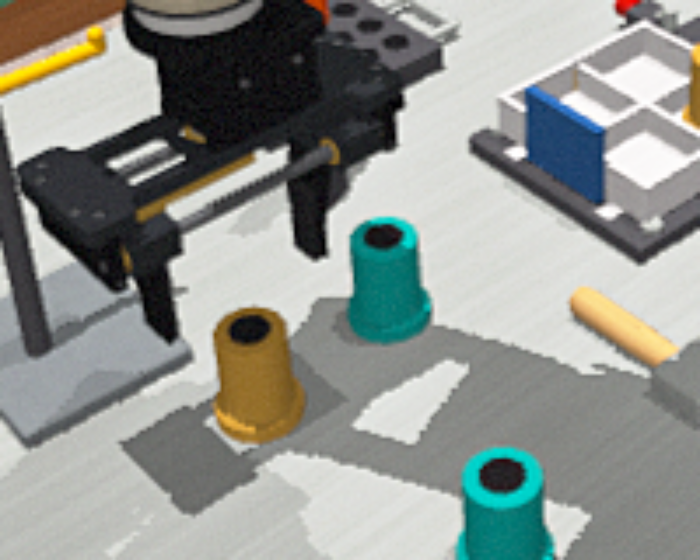

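```bash
python3 -m creep '[[[-1,17,-1],0,1],[[-2,16,-1],0,1],[[-1,17,-1],0,1],[[-1,17,-1],0,1],[[0,0,0],0,1],[[0,0,0],0,0.4],[[0,0,0],0,0.4],[[0,0,0],0,0.4]]'; python3 -m creep '[[[0,0,0],0,0.3],[[0,0,0],0,0.3],[[0,0,0],0,0.3],[[0,0,0],0,0.3],[[0,0,0],0,0.3]]'; python3 plan.py . . . . 1
```

```text
time: 18.4
position: [0.5234, 0.2792, -0.0001]
tool_rot: [0.509, 0.491, -0.49, -0.509]
ft_force: [0.4, 0.2, 0.3]
grip_width: 0.0705
time: 18.9
position: [0.5232, 0.2798, -0.0006]
tool_rot: [0.509, 0.491, -0.49, -0.509]
ft_force: [-0.2, 2.5, 2.3]
grip_width: 0.0415
t 18.9 at [ 0.5232  0.2798 -0.0006] jaw 87.9 tilt -1.0 q6 -1.23 F [-0.2  2.5  2.3] Mz [ 0.52 -0.08 -0.06] w 0.0415
[[0, 0, 0], -0.0]
```

```bash
python3 -m creep '[[[0,-15,0],0,0.3],[[0,-30,0],0,0.3],[[0,-35,0],0,0.3],[[0,-30,0],0,0.3],[[0,0,0],0,0.3]]'; python3 plan.py 0.5665 -0.095 0.1 87.9 10
```

```text
time: 19.4
position: [0.5258, 0.28, 0.1138]
tool_rot: [0.51, 0.494, -0.488, -0.507]
ft_force: [1.2, -0.2, -1.6]
grip_width: 0.0412
t 19.4 at [0.5258 0.28   0.1138] jaw 88.0 tilt -1.0 q6 -1.23 F [ 1.2 -0.2 -1.6] Mz [ 0.15 -0.25 -0.01] w 0.0412
[[-37, 1, -5], 0.0]
[[-38, 2, -6], 0.0]
[[-37, 1, -5], 0.0]
[[-37, 2, -6], 0.0]
[[-38, 1, -5], 0.0]
[[-37, 1, -5], 0.0]
[[-37, 2, -6], 0.0]
[[-38, 1, -5], 0.0]
[[-37, 1, -6], 0.0]
[[-37, 2, -5], 0.0]
```

```bash
python3 -m creep '[[[-37,1,-5],0,0.3],[[-38,2,-6],0,0.3],[[-37,1,-5],0,0.3],[[-37,2,-6],0,0.3],[[-38,1,-5],0,0.3],[[-37,1,-5],0,0.3],[[-37,2,-6],0,0.3],[[-38,1,-5],0,0.3]]'; python3 -m creep '[[[-37,1,-6],0,0.3],[[-37,2,-5],0,0.3],[[0,20,0],0,0.3],[[0,20,0],0,0.3],[[0,0,0],0,0.3],[[0,0,0],0,0.3]]'; python3 plan.py 0.5665 -0.095 0.024 87.9 3; python3 - <<'E'
from h import *
s=cam("side"); cv2.imwrite("pics/s11.png",cv2.resize(s["pixels"][140:300,240:440],None,fx=3.8,fy=3.8)[:,:,::-1])
E
```

```text
time: 20.2
position: [0.5536, -0.0224, 0.0967]
tool_rot: [-0.508, -0.49, 0.492, 0.51]
ft_force: [0.3, -0.4, -2.8]
grip_width: 0.0413
time: 20.8
position: [0.5622, -0.095, 0.0541]
tool_rot: [-0.508, -0.49, 0.492, 0.51]
ft_force: [0.5, 0.5, -2.2]
grip_width: 0.0414
t 20.8 at [ 0.5622 -0.095   0.0541] jaw 88.0 tilt -1.0 q6 -1.9 F [ 0.5  0.5 -2.2] Mz [ 0.14 -0.17  0.  ] w 0.0414
[[0, 10, -1], 0.0]
[[0, 10, -2], 0.0]
[[0, 10, -1], 0.0]
```

View pics/s11.png

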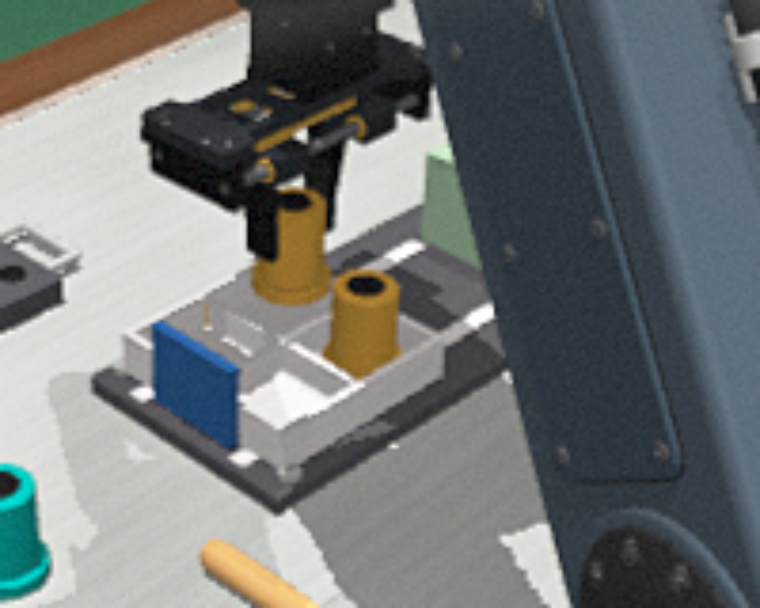

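Bush 1 hangs over the far −y pocket (side zoom 293,245) and the first bush stands at (365,320). Shift and lower.

```bash
python3 -m creep '[[[0,10,-2],0,0.3],[[0,11,-2],0,0.3],[[0,8,0],0,0.3],[[0,3,0],0,0.3],[[0,0,0],0,0.3]]';python3 -m creep '[[[0,2,0],0,0.3],[[0,0,0],0,0.3]]';python3 -m creep '[[[0,1,0],0,0.3],[[0,0,0],0,0.3]]'
```

```text
time: 21.35
position: [0.5668, -0.0953, 0.0222]
tool_rot: [-0.508, -0.491, 0.491, 0.509]
ft_force: [0.2, -0.3, -2.8]
grip_width: 0.0412
time: 21.55
position: [0.5675, -0.0956, 0.0211]
tool_rot: [0.509, 0.491, -0.491, -0.509]
ft_force: [-0.5, -0.2, -2.8]
grip_width: 0.0413
time: 21.75
position: [0.5678, -0.0957, 0.0204]
tool_rot: [0.509, 0.491, -0.491, -0.509]
ft_force: [0.0, 0.5, -1.4]
grip_width: 0.0414
```

```bash
python3 -m creep '[[[0,1,0],0,0.3],[[0,0,0],0,0.3]]';python3 -m creep '[[[0,1,0],0,0.3],[[0,0,0],0,0.3]]'
```

```text
time: 21.95
position: [0.5678, -0.0957, 0.0204]
tool_rot: [0.509, 0.491, -0.491, -0.509]
ft_force: [-2.0, 0.1, 6.0]
grip_width: 0.0414
time: 22.15
position: [0.5678, -0.0958, 0.0203]
tool_rot: [0.509, 0.491, -0.491, -0.508]
ft_force: [-2.5, 0.0, 11.1]
grip_width: 0.0416
```

Both seated. Release, rise, close the fingers and move behind the blue plate.

```bash
python3 -m creep '[[[0,-2,0],0,0.68],[[0,0,0],0,0.68],[[0,0,0],0,0.68],[[0,0,0],0,0.68],[[0,-20,0],0,0.68],[[0,-35,0],0,0.68],[[0,-25,0],0,0],[[0,0,0],0,0]]'; python3 plan.py 0.538 0.070 0.075 87.9 5
```

```text
time: 22.95
position: [0.5703, -0.0965, 0.1033]
tool_rot: [0.511, 0.492, -0.49, -0.506]
ft_force: [0.4, -0.6, 0.4]
grip_width: 0.0499
t 22.95 at [ 0.5703 -0.0965  0.1033] jaw 88.0 tilt -1.0 q6 -1.9 F [ 0.4 -0.6  0.4] Mz [ 0.09 -0.18  0.03] w 0.0499
[[33, 6, 8], 0.0]
[[33, 5, 7], 0.0]
[[33, 6, 8], 0.0]
[[33, 6, 8], 0.0]
[[33, 5, 7], 0.0]
```

```bash
python3 -m creep '[[[33,4,8],0,0],[[33,5,7],0,0],[[33,5,8],0,0],[[33,5,8],0,0],[[33,5,7],0,0],[[0,30,0],0,0],[[0,27,0],0,0],[[0,0,0],0,0]]'; python3 plan.py 0.538 0.04 0.015 87.9 2; python3 - <<'E'
from h import *
for n in("side","top"):
    c=cam(n); cv2.imwrite(f"pics/{n}12.png",cv2.resize(c["pixels"][140:330,190:440],None,fx=3,fy=3)[:,:,::-1])
E
```

```text
time: 23.75
position: [0.5316, 0.0713, 0.0153]
tool_rot: [-0.506, -0.489, 0.493, 0.511]
ft_force: [-0.5, 0.2, -0.7]
grip_width: 0.001
t 23.75 at [0.5316 0.0713 0.0153] jaw 88.0 tilt -1.0 q6 -1.61 F [-0.5  0.2 -0.7] Mz [ 0.12 -0.08  0.01] w 0.001
[[-16, 0, -4], 0.0]
[[-15, 0, -3], 0.0]
```

View pics/side12.png

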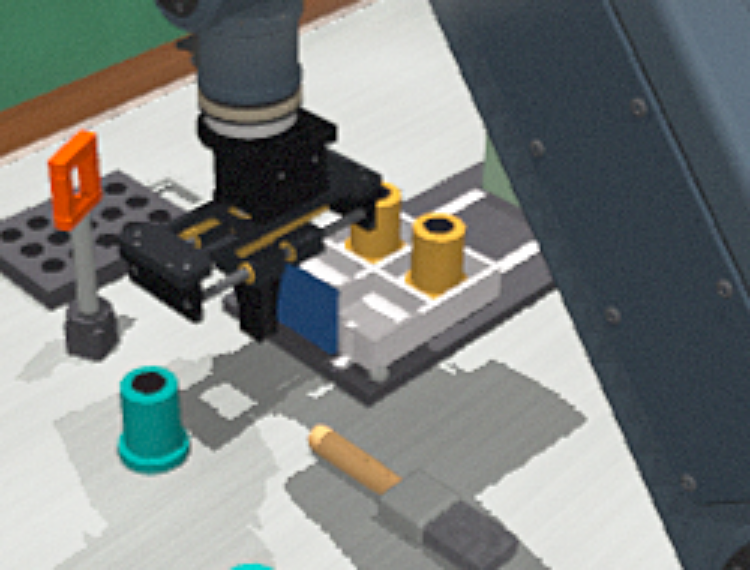

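View pics/top12.png

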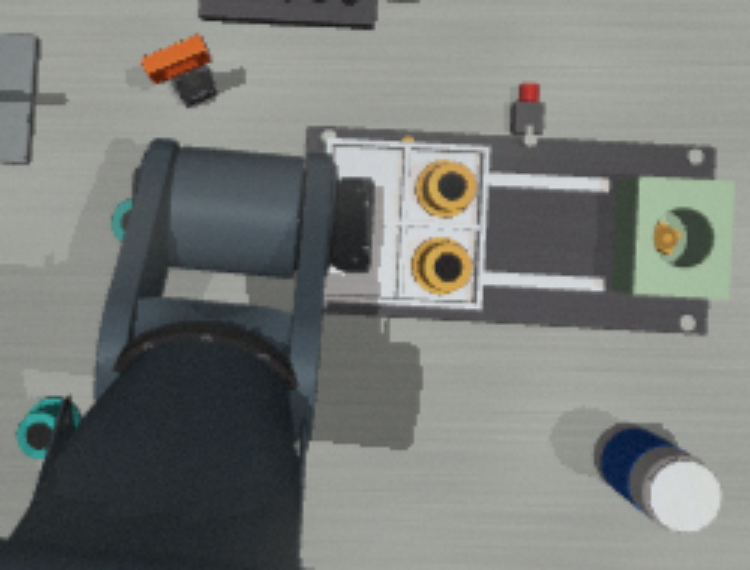

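Both bushes stand in the −y row of pockets (top zoom (447,188) and (443,265)), and the closed fingers are behind the plate. Push.

```bash
python3 -m creep '[[[-16,0,-4],0,0],[[-15,0,-2],0,0],[[-10,0,0],0,0],[[-10,0,0],0,0],[[-10,0,0],0,0],[[-10,0,0],0,0],[[-10,0,0],0,0]]'; python3 -m creep '[[[-10,0,0],0,0],[[-10,0,0],0,0],[[-10,0,0],0,0],[[0,0,0],0,0]]'; python3 - <<'E'
from h import *
for n in("top",):
    c=cam(n); cv2.imwrite(f"pics/{n}13.png",cv2.resize(c["pixels"][140:330,190:440],None,fx=3,fy=3)[:,:,::-1])
E
```

```text
time: 24.55
position: [0.5405, -0.0113, 0.0202]
tool_rot: [0.51, 0.492, -0.489, -0.508]
ft_force: [2.6, 5.2, 1.8]
grip_width: 0.0002
time: 24.95
position: [0.5382, -0.0425, 0.0199]
tool_rot: [0.51, 0.491, -0.49, -0.509]
ft_force: [-0.1, 0.7, 0.3]
grip_width: 0.0001
```

View pics/top13.png

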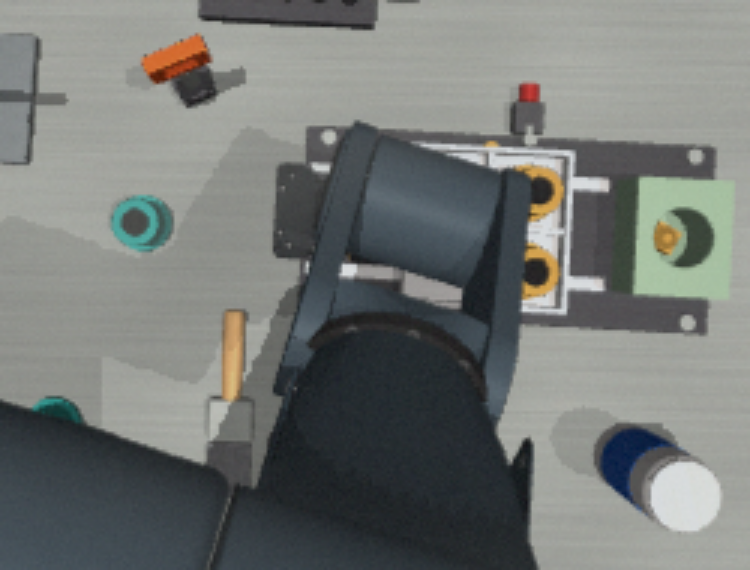

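The tray has travelled about 80 mm with its bushes. Continue in smaller steps.

```bash
python3 -m creep '[[[-5,0,0],0,0],[[-5,0,0],0,0],[[0,0,0],0,0]]'; python3 -m creep '[[[-5,0,0],0,0],[[-5,0,0],0,0],[[0,0,0],0,0]]';python3 -m creep '[[[-3,0,0],0,0],[[-3,0,0],0,0],[[0,0,0],0,0]]'
```

```text
time: 25.3
position: [0.5366, -0.0509, 0.019]
tool_rot: [-0.509, -0.491, 0.491, 0.509]
ft_force: [-1.0, 0.7, 1.2]
grip_width: 0.0004
time: 25.6
position: [0.5364, -0.0612, 0.0189]
tool_rot: [-0.509, -0.491, 0.491, 0.509]
ft_force: [-0.6, -0.2, 0.7]
grip_width: 0.0002
time: 25.9
position: [0.5363, -0.067, 0.0189]
tool_rot: [-0.509, -0.491, 0.491, 0.509]
ft_force: [-0.1, 1.2, -0.1]
grip_width: 0.0003
```

```bash
python3 -m creep '[[[-3,0,0],0,0],[[-2,0,0],0,0],[[0,0,0],0,0]]'
```

```text
time: 26.2
position: [0.536, -0.0713, 0.0189]
tool_rot: [-0.509, -0.491, 0.491, 0.509]
ft_force: [-0.6, 3.6, 1.7]
grip_width: 0.0007
```

```bash
python3 -m creep '[[[-2,0,0],0,0],[[-2,0,0],0,0]]'; python3 -m creep '[[[-2,0,0],0,0],[[-2,0,0],0,0]]'; python3 - <<'E'
from h import *
for n in("top","side"):
    c=cam(n); cv2.imwrite(f"pics/{n}14.png",cv2.resize(c["pixels"][140:330,240:440],None,fx=3,fy=3)[:,:,::-1])
E
```

```text
time: 26.4
position: [0.5359, -0.0744, 0.0189]
tool_rot: [-0.508, -0.491, 0.491, 0.51]
ft_force: [1.0, 6.7, 0.7]
grip_width: 0.0007
time: 26.6
position: [0.5357, -0.0791, 0.0189]
tool_rot: [-0.509, -0.491, 0.491, 0.509]
ft_force: [-0.4, 2.3, -0.8]
grip_width: 0.0007
```

View pics/top14.png

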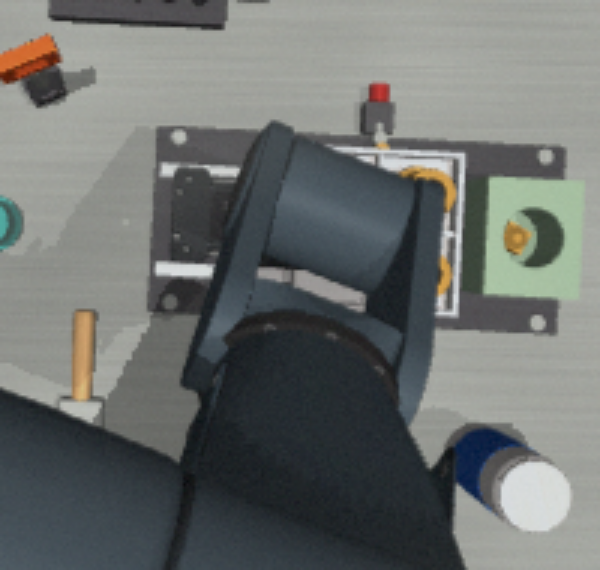

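View pics/side14.png

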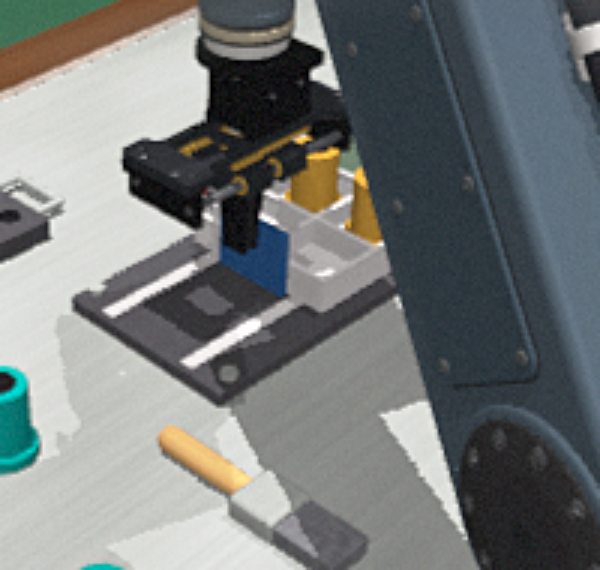

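```bash
python3 -m creep '[[[-2,0,0],0,0],[[-2,0,0],0,0]]'; python3 -m creep '[[[-2,0,0],0,0],[[-1,0,0],0,0],[[0,0,0],0,0]]'
```

```text
time: 26.9
position: [0.5363, -0.0842, 0.0192]
tool_rot: [0.509, 0.491, -0.491, -0.508]
ft_force: [-0.2, 0.2, -0.0]
grip_width: 0.0007
time: 27.2
position: [0.5362, -0.0846, 0.0191]
tool_rot: [-0.509, -0.491, 0.489, 0.51]
ft_force: [2.0, 8.2, -0.3]
grip_width: 0.0008
```

```bash
python3 -m creep '[[[-2,0,0],0,0],[[0,0,0],0,0]]'; python3 -m creep '[[[10,0,0],0,0],[[25,-5,0],0,0],[[20,-20,0],0,0],[[0,-30,0],0,0.5],[[0,-30,0],0,1],[[0,-30,0],0,1],[[0,-30,0],0,1],[[0,0,0],0,1]]'; python3 plan.py 0.6605 0.1305 0.21 112; python3 - <<'E'
from h import *
for n in("top","side"):
    c=cam(n,n+"15")
E
```

```text
time: 27.4
position: [0.5362, -0.0846, 0.0192]
tool_rot: [-0.508, -0.492, 0.488, 0.511]
ft_force: [3.9, 16.2, 2.1]
grip_width: 0.0008
time: 28.2
position: [0.5411, -0.0349, 0.1684]
tool_rot: [0.512, 0.493, -0.489, -0.505]
ft_force: [0.0, -1.2, 0.5]
grip_width: 0.0323
t 28.2 at [ 0.5411 -0.0349  0.1684] jaw 88.0 tilt -0.9999 q6 -1.8 F [ 0.  -1.2  0.5] Mz [ 0.09 -0.2  -0.01] w 0.0323
[[28, -7, -19], -0.07]
[[27, -7, -21], -0.07]
[[25, -7, -22], -0.07]
[[24, -7, -25], -0.07]
[[22, -7, -26], -0.07]
[[20, -7, -27], -0.07]
```

View pics/top15.png

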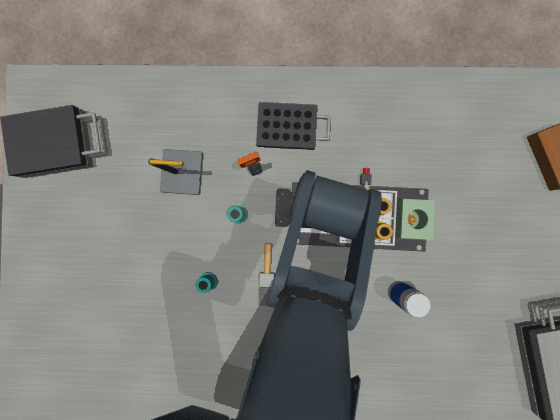

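View pics/side15.png

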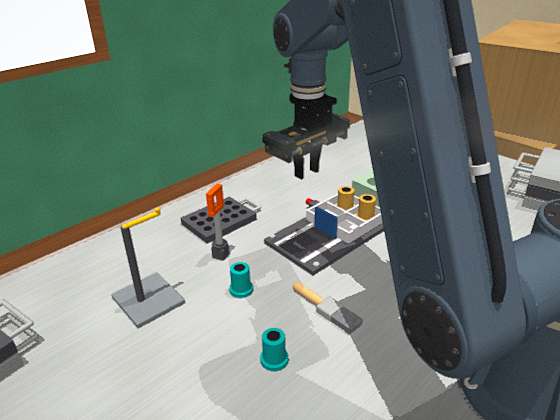

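The tray is home (16 N with no movement), both bushes upright, and the key and stand are unchanged. Next is the key.

```bash
python3 -m creep '[[[28,-7,-19],-0.07,1],[[27,-7,-21],-0.07,1],[[25,-7,-22],-0.07,1],[[24,-7,-25],-0.07,1],[[22,-7,-26],-0.07,1],[[20,-7,-27],-0.07,1],[[0,0,0],0,1],[[0,0,0],0,1]]'; python3 plan.py 0.6605 0.1305 0.185 112 2; python3 - <<'E'
from h import *
for n in("top","side"):
    c=cam(n); cv2.imwrite(f"pics/{n}16.png",cv2.resize(c["pixels"][110:270,150:310],None,fx=4,fy=4)[:,:,::-1])
E
```

```text
time: 29.1
position: [0.6558, 0.1318, 0.2038]
tool_rot: [-0.394, -0.585, 0.587, 0.396]
ft_force: [0.3, -0.9, -0.3]
grip_width: 0.087
t 29.1 at [0.6558 0.1318 0.2038] jaw 112.1 tilt -1.0 q6 -1.92 F [ 0.3 -0.9 -0.3] Mz [ 0.14 -0.05  0.01] w 0.087
[[-1, 9, -2], 0.0]
[[-2, 10, -2], 0.0]
```

View pics/side16.png

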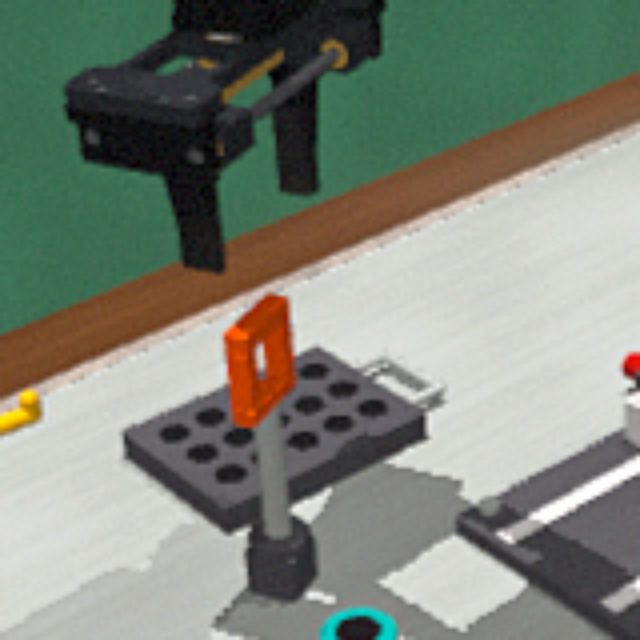

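View pics/top16.png

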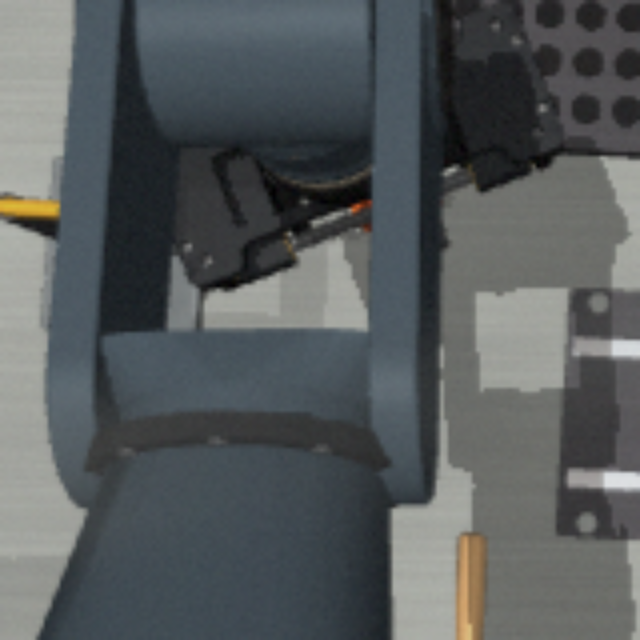

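```bash
python3 - <<'E'
from h import *
s=cam("side")
print(onz(s,150+258/4,110+316/4,.183), onz(s,150+281/4,110+590/4,0.0),onz(s,150+281/4,110+545/4,0.038))
P=robot.get_obs()["position"]+[0,0,.033]
j=np.array([np.cos(np.radians(112)),np.sin(np.radians(112)),0])
for d in(-.05,0,.05): print(((proj(s,P+j*d)-[150,110])*4).round())
print(((proj(s,[.6605,.1305,.183])-[150,110])*4).round())
E
```

```text
[0.65776361 0.13181629 0.183     ] [0.65417874 0.13773842 0.        ] [0.64664555 0.13970837 0.038     ]
[300. 189.]
[253. 227.]
[203. 269.]
[257. 313.]
```

The fingertips now project exactly where the 33 mm correction puts them (zoom (300,190) and (205,270)). The key handle centre averages (0.659, 0.131). Descend over it.

```bash
python3 plan.py 0.659 0.131 0.11 112 5; python3 -m creep '[[[-1,15,-2],0,1],[[0,20,-1],0,1],[[0,20,0],0,1],[[0,20,0],0,1],[[0,18,0],0,1],[[0,0,0],0,1]]'; python3 plan.py 0.659 0.131 0.11 112 1;  python3 - <<'E'
from h import *
c=cam("side"); cv2.imwrite(f"pics/s17.png",cv2.resize(c["pixels"][130:270,150:290],None,fx=4,fy=4)[:,:,::-1])
E
```

```text
t 29.25 at [0.6555 0.1305 0.2046] jaw 111.9 tilt -1.0 q6 -1.92 F [ 0.2  0.6 -0.2] Mz [ 0.12 -0.13  0.04] w 0.0874
[[0, 19, -1], -0.0]
[[0, 19, 0], -0.0]
[[-1, 19, -1], -0.0]
[[0, 19, -1], -0.0]
[[0, 19, 0], -0.0]
time: 29.85
position: [0.6567, 0.1308, 0.1089]
tool_rot: [-0.393, -0.584, 0.588, 0.398]
ft_force: [-0.9, -0.7, -0.6]
grip_width: 0.0867
t 29.85 at [0.6567 0.1308 0.1089] jaw 111.9 tilt -1.0 q6 -1.92 F [-0.9 -0.7 -0.6] Mz [ 0.13 -0.11  0.03] w 0.0867
[[-1, -1, -2], -0.0]
```

View pics/s17.png

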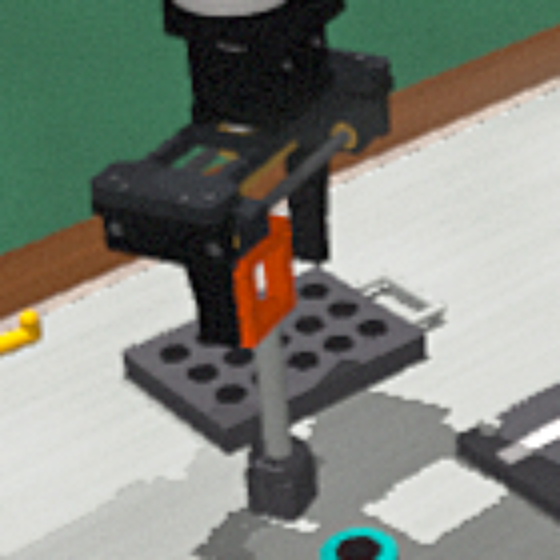

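The handle is between the fingers. Close slowly.

```bash
python3 -m creep '[[[-1,0,-2],0,0.5],[[0,0,0],0,0.5],[[0,0,0],0,0.5],[[0,0,0],0,0.5],[[0,0,0],0,0.4],[[0,0,0],0,0.4],[[0,0,0],0,0.4],[[0,0,0],0,0.4]]' 50;  python3 plan.py . . . . 1;  python3 - <<'E'
from h import *
c=cam("side"); cv2.imwrite(f"pics/s18.png",cv2.resize(c["pixels"][130:270,150:290],None,fx=4,fy=4)[:,:,::-1])
E
```

```text
time: 30.7
position: [0.6623, 0.132, 0.1134]
tool_rot: [0.395, 0.586, -0.586, -0.395]
ft_force: [-0.9, 0.6, 2.5]
grip_width: 0.0496
t 30.7 at [0.6623 0.132  0.1134] jaw 112.0 tilt -1.0 q6 -1.92 F [-0.9  0.6  2.5] Mz [ 0.34 -0.04 -0.02] w 0.0496
[[0, 0, 0], -0.0]
```

View pics/s18.png

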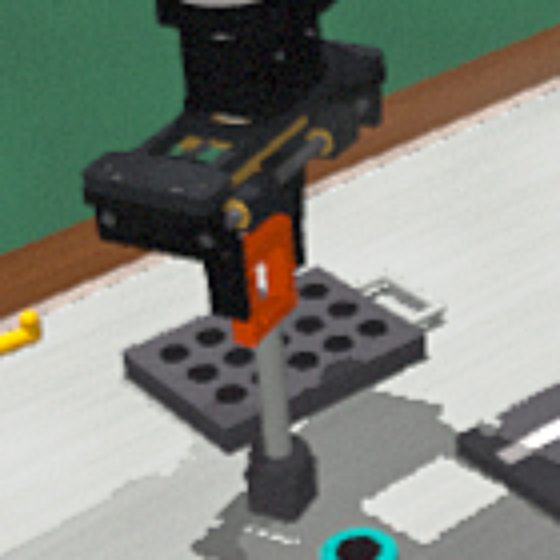

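```bash
python3 -m creep '[[[0,-10,0],0,0.4],[[0,-25,0],0,0.4],[[0,-30,0],0,0.4],[[0,-30,0],0,0.4],[[0,-20,0],0,0.4],[[0,0,0],0,0.4],[[0,0,0],0,0.4]]' 55;  python3 plan.py 0.526 -0.27 0.228 61 14;  python3 - <<'E'
from h import *
c=cam("side","s19"); 
E
```

```text
time: 31.45
position: [0.6613, 0.1314, 0.2269]
tool_rot: [-0.395, -0.586, 0.587, 0.396]
ft_force: [-0.2, -0.7, -6.1]
grip_width: 0.0497
t 31.45 at [0.6613 0.1314 0.2269] jaw 112.0 tilt -1.0 q6 -1.92 F [-0.2 -0.7 -6.1] Mz [ 0.13 -0.08  0.02] w 0.0497
[[-23, 0, 20], 0.06]
[[-24, 0, 18], 0.07]
[[-25, 0, 17], 0.06]
[[-27, 0, 15], 0.06]
[[-27, 0, 13], 0.07]
[[-28, 0, 11], 0.06]
[[-28, -1, 10], 0.07]
[[-30, 0, 8], 0.06]
[[-29, 0, 6], 0.06]
[[-30, 0, 4], 0.07]
[[-30, 0, 2], 0.06]
[[-31, 0, 0], 0.06]
[[-30, 0, -1], 0.07]
[[-30, 0, -4], 0.06]
```

View pics/s19.png

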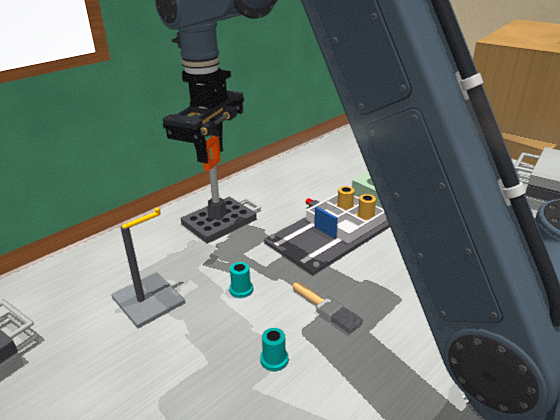

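Key lifted and hanging vertically (6 N of weight on the wrist). Carry it towards the bore, turning as it goes.

```bash
python3 -m creep '[[[-23,0,20],0.06,0.4],[[-24,0,18],0.07,0.4],[[-25,0,17],0.06,0.4],[[-27,0,15],0.06,0.4],[[-27,0,13],0.07,0.4],[[-28,0,11],0.06,0.4],[[-28,-1,10],0.07,0.4],[[-30,0,8],0.06,0.4]]'; python3 -m creep '[[[-29,0,6],0.06,0.4],[[-30,0,4],0.07,0.4],[[-30,0,2],0.06,0.4],[[-31,0,0],0.06,0.4],[[-30,0,-1],0.07,0.4],[[-30,0,-4],0.06,0.4],[[0,0,0],0,0.4],[[0,0,0],0,0.4]]';  python3 plan.py 0.526 -0.2905 0.228 61 1;  python3 - <<'E'
from h import *
c=cam("side","s20"); c=cam("top","t20")
E
```

```text
time: 32.3
position: [0.5829, -0.0986, 0.2267]
tool_rot: [-0.53, -0.466, 0.468, 0.533]
ft_force: [0.6, -0.5, -5.1]
grip_width: 0.0495
time: 33.1
position: [0.5259, -0.2696, 0.227]
tool_rot: [-0.608, -0.358, 0.359, 0.611]
ft_force: [-0.9, 1.0, -6.0]
grip_width: 0.0494
t 33.1 at [ 0.5259 -0.2696  0.227 ] jaw 60.9 tilt -1.0 q6 -1.73 F [-0.9  1.  -6. ] Mz [ 0.06 -0.17  0.  ] w 0.0494
[[-18, -1, -10], -0.0]
```

View pics/s20.png

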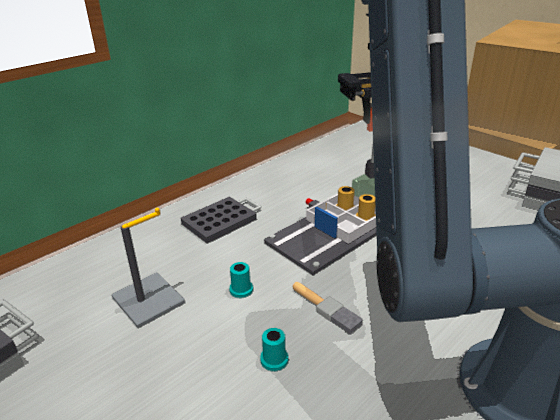

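View pics/t20.png

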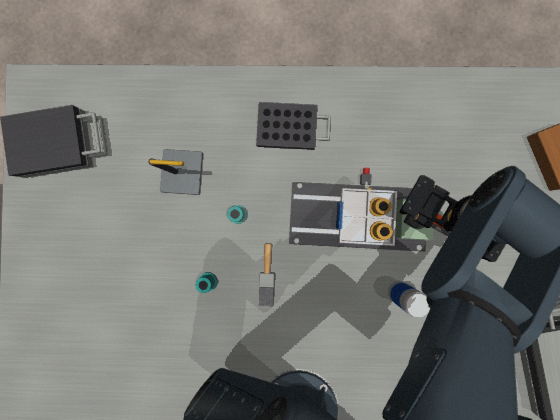

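Both views are blocked here by the arm. The tray is home with the bushes in their pockets (top (381,206) and (381,231)). I'll go over the bore and lower by force: mouth expected at reading 0.198, nut cone 0.154, nut top 0.147, seated 0.129.

```bash
python3 -m creep '[[[-9,0,-5],0,0.4],[[-9,0,-6],0,0.4],[[0,10,0],0,0.4],[[0,12,0],0,0.4],[[0,0,0],0,0.4],[[0,0,0],0,0.4]]';  python3 plan.py 0.527 -0.2905 0.2 61 1;python3 - <<'E'
from h import *
c=cam("side");cv2.imwrite("pics/s21.png",cv2.resize(c["pixels"][60:240,300:440],None,fx=4,fy=4)[:,:,::-1])
E
```

```text
time: 33.8
position: [0.5276, -0.2902, 0.2059]
tool_rot: [-0.608, -0.359, 0.359, 0.61]
ft_force: [0.4, 0.1, -5.7]
grip_width: 0.0499
t 33.8 at [ 0.5276 -0.2902  0.2059] jaw 61.0 tilt -1.0 q6 -1.75 F [ 0.4  0.1 -5.7] Mz [ 0.09 -0.19  0.01] w 0.0499
[[-1, 6, 0], 0.0]
```

View pics/s21.png

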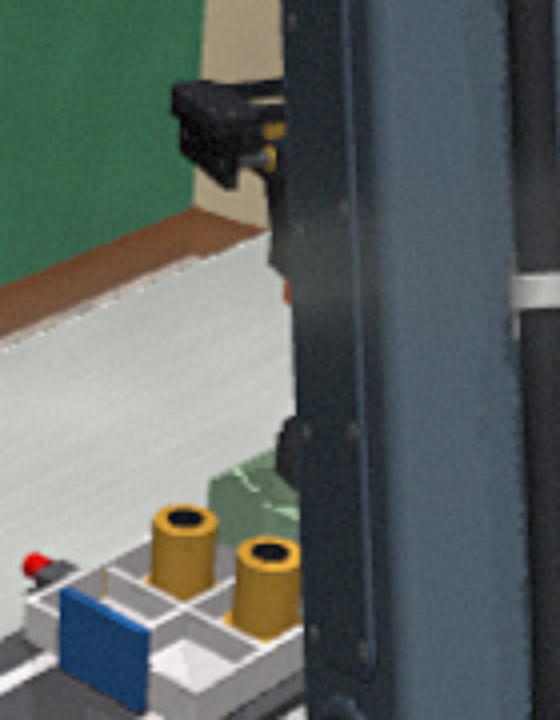

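Only the socket's left edge shows, at zoom (280,455) above the block, which is plausible. Lower gently and watch the force.

```bash
python3 -m creep '[[[0,4,0],0,0.4],[[0,4,0],0,0.4],[[0,3,0],0,0.4],[[0,0,0],0,0.4]]'; python3 -m creep '[[[0,3,0],0,0.4],[[0,3,0],0,0.4],[[0,0,0],0,0.4]]'
```

```text
time: 34.25
position: [0.5278, -0.2906, 0.1954]
tool_rot: [-0.609, -0.359, 0.359, 0.61]
ft_force: [0.1, 0.0, -4.3]
grip_width: 0.0497
time: 34.55
position: [0.5279, -0.2907, 0.1895]
tool_rot: [-0.609, -0.359, 0.359, 0.61]
ft_force: [-0.6, 0.8, -5.3]
grip_width: 0.0494
```

In the bore with no contact.

```bash
python3 -m creep '[[[0,5,0],0,0.4],[[0,5,0],0,0.4],[[0,5,0],0,0.4],[[0,0,0],0,0.4]]'; python3 -m creep '[[[0,5,0],0,0.4],[[0,5,0],0,0.4],[[0,5,0],0,0.4],[[0,0,0],0,0.4]]'
```

```text
time: 34.95
position: [0.5275, -0.2904, 0.1739]
tool_rot: [-0.608, -0.359, 0.359, 0.61]
ft_force: [-0.3, 0.3, -5.4]
grip_width: 0.0495
time: 35.35
position: [0.5276, -0.2905, 0.159]
tool_rot: [-0.608, -0.359, 0.359, 0.61]
ft_force: [0.0, 0.4, -5.3]
grip_width: 0.0498
```

```bash
python3 -m creep '[[[0,3,0],0,0.4],[[0,2,0],0,0.4],[[0,0,0],0,0.4]]'; python3 -m creep '[[[0,2,0],0,0.4],[[0,2,0],0,0.4],[[0,0,0],0,0.4]]'; python3 plan.py . . . . 1
```

```text
time: 35.65
position: [0.528, -0.2909, 0.1548]
tool_rot: [-0.609, -0.359, 0.359, 0.609]
ft_force: [0.4, 0.6, -4.8]
grip_width: 0.0492
time: 35.95
position: [0.528, -0.2908, 0.1508]
tool_rot: [-0.609, -0.359, 0.359, 0.609]
ft_force: [0.4, -0.1, -4.9]
grip_width: 0.0494
t 35.95 at [ 0.528  -0.2908  0.1508] jaw 61.0 tilt -1.0 q6 -1.75 F [ 0.4 -0.1 -4.9] Mz [ 0.07 -0.11 -0.02] w 0.0494
[[0, 0, 0], -0.0]
```

```bash
python3 -m creep '[[[0,2,0],0,0.4],[[0,2,0],0,0.4],[[0,0,0],0,0.4]]'; python3 -m creep '[[[0,1,0],0,0.4],[[0,1,0],0,0.4],[[0,0,0],0,0.4]]'; python3 plan.py . . . . 1
```

```text
time: 36.25
position: [0.5284, -0.2912, 0.1473]
tool_rot: [0.609, 0.359, -0.359, -0.609]
ft_force: [-1.1, 0.5, -3.4]
grip_width: 0.0496
time: 36.55
position: [0.529, -0.2915, 0.1468]
tool_rot: [0.61, 0.359, -0.359, -0.608]
ft_force: [-1.2, 0.8, 5.3]
grip_width: 0.0495
t 36.55 at [ 0.529  -0.2915  0.1468] jaw 61.0 tilt -1.0 q6 -1.75 F [-1.2  0.8  5.3] Mz [0.33 0.17 0.02] w 0.0495
[[0, 0, 0], -0.0]
```

Contact at 0.1468 is the nut's top face, so the socket isn't over it yet. Search by small turns under light pressure.

```bash
python3 -m creep '[[[0,0,0],0.05,0.4],[[0,0,0],0.05,0.4],[[0,0,0],0,0.4]]';python3 -m creep '[[[0,0,0],-0.1,0.4],[[0,0,0],-0.05,0.4],[[0,0,0],0,0.4]]';python3 -m creep '[[[0,0,0],-0.06,0.4],[[0,0,0],0,0.4]]';python3 plan.py . . . . 1
```

```text
time: 36.85
position: [0.5292, -0.2921, 0.1469]
tool_rot: [0.628, 0.329, -0.328, -0.625]
ft_force: [-0.7, 0.1, 5.7]
grip_width: 0.0495
time: 37.15
position: [0.5286, -0.2915, 0.1465]
tool_rot: [0.6, 0.375, -0.375, -0.599]
ft_force: [-1.7, 0.6, 4.8]
grip_width: 0.0492
time: 37.35
position: [0.5283, -0.2915, 0.1463]
tool_rot: [0.589, 0.392, -0.393, -0.588]
ft_force: [-1.5, 0.7, 4.5]
grip_width: 0.0498
t 37.35 at [ 0.5283 -0.2915  0.1463] jaw 67.4 tilt -1.0 q6 -1.87 F [-1.5  0.7  4.5] Mz [ 0.07  0.38 -0.04] w 0.0498
[[0, 0, 0], -0.0]
```

The moment (My +0.4) and Fx −1.5 suggest the key sits too far +x. Turn back to about 63° and step towards −x and slightly +y.

```bash
python3 -m creep '[[[0,0,0],0.07,0.4],[[0,0,1],0,0.4],[[0,0,0],0,0.4]]';python3 -m creep '[[[0,0,1],0,0.4],[[0,0,0],0,0.4]]';python3 -m creep '[[[0,0,1],0,0.4],[[0,0,0],0,0.4]]';python3 plan.py . . . . 1
```

```text
time: 37.65
position: [0.5269, -0.2912, 0.1444]
tool_rot: [0.602, 0.371, -0.372, -0.601]
ft_force: [-0.9, -2.1, -4.3]
grip_width: 0.0501
time: 37.85
position: [0.5264, -0.2908, 0.1444]
tool_rot: [0.602, 0.371, -0.372, -0.601]
ft_force: [-0.2, -3.5, -6.1]
grip_width: 0.0496
time: 38.05
position: [0.5256, -0.2904, 0.1448]
tool_rot: [0.602, 0.371, -0.371, -0.601]
ft_force: [0.1, -3.9, -6.7]
grip_width: 0.0497
t 38.05 at [ 0.5256 -0.2904  0.1448] jaw 63.3 tilt -1.0 q6 -1.79 F [ 0.1 -3.9 -6.7] Mz [-1.29 -0.16 -0.04] w 0.0497
[[0, 0, 0], -0.0]
```

It dropped past the nut's top. Ease the side load and lower.

```bash
python3 -m creep '[[[-1,0,-1],0,0.4],[[0,0,0],0,0.4]]';python3 -m creep '[[[0,2,0],0,0.4],[[0,2,0],0,0.4],[[0,0,0],0,0.4]]';python3 plan.py . . . . 1
```

```text
time: 38.25
position: [0.5259, -0.2909, 0.1448]
tool_rot: [-0.602, -0.371, 0.371, 0.602]
ft_force: [0.8, -3.1, -6.7]
grip_width: 0.0492
time: 38.55
position: [0.526, -0.2909, 0.141]
tool_rot: [0.602, 0.371, -0.371, -0.602]
ft_force: [-0.6, -3.0, -4.8]
grip_width: 0.0498
t 38.55 at [ 0.526  -0.2909  0.141 ] jaw 63.3 tilt -1.0 q6 -1.8 F [-0.6 -3.  -4.8] Mz [-0.91 -0.12 -0.04] w 0.0498
[[0, 0, 0], -0.0]
```

```bash
python3 -m creep '[[[-1,2,0],0,0.4],[[0,2,0],0,0.4],[[0,0,0],0,0.4]]';python3 -m creep '[[[0,2,0],0,0.4],[[0,2,0],0,0.4],[[0,0,0],0,0.4]]';python3 plan.py . . . . 1
```

```text
time: 38.85
position: [0.5257, -0.2913, 0.1366]
tool_rot: [-0.602, -0.371, 0.371, 0.602]
ft_force: [1.2, -0.7, -5.2]
grip_width: 0.0493
time: 39.15
position: [0.5256, -0.2914, 0.1326]
tool_rot: [-0.602, -0.371, 0.371, 0.602]
ft_force: [1.7, -0.6, -5.6]
grip_width: 0.0494
t 39.15 at [ 0.5256 -0.2914  0.1326] jaw 63.3 tilt -1.0 q6 -1.8 F [ 1.7 -0.6 -5.6] Mz [-0.21 -0.7  -0.03] w 0.0494
[[0, 0, 0], -0.0]
```

```bash
python3 -m creep '[[[0,2,-1],0,0.4],[[0,0,0],0,0.4]]';python3 -m creep '[[[0,2,0],0,0.4],[[0,0,0],0,0.4]]';python3 plan.py . . . . 1
```

```text
time: 39.35
position: [0.5261, -0.2918, 0.1305]
tool_rot: [-0.601, -0.371, 0.371, 0.602]
ft_force: [1.4, -0.6, -5.9]
grip_width: 0.0495
time: 39.55
position: [0.5264, -0.2921, 0.1294]
tool_rot: [-0.602, -0.371, 0.371, 0.602]
ft_force: [0.0, 0.6, -2.3]
grip_width: 0.0495
t 39.55 at [ 0.5264 -0.2921  0.1294] jaw 63.3 tilt -1.0 q6 -1.8 F [ 0.   0.6 -2.3] Mz [ 0.16 -0.21 -0.01] w 0.0495
[[0, 0, 0], -0.0]
```

Seated at 0.1294 as predicted, side loads near zero. Turn clockwise.

```bash
python3 -m creep '[[[0,0,0],0.1,0.4],[[0,0,0],0.1,0.4],[[0,0,0],0.1,0.4],[[0,0,0],0.1,0.4],[[0,0,0],0.1,0.4],[[0,0,0],0.1,0.4],[[0,0,0],0.1,0.4]]' 60;python3 plan.py . . . . 1
```

```text
time: 40.25
position: [0.5257, -0.2926, 0.1294]
tool_rot: [0.693, 0.141, -0.142, -0.693]
ft_force: [0.7, -0.8, -1.0]
grip_width: 0.0497
t 40.25 at [ 0.5257 -0.2926  0.1294] jaw 23.1 tilt -1.0 q6 -1.09 F [ 0.7 -0.8 -1. ] Mz [-0.17  0.15  0.36] w 0.0497
[[0, 0, 0], -0.0]
```

```bash
python3 -m creep '[[[0,0,0],0.1,0.4],[[0,0,0],0.1,0.4],[[0,0,0],0.1,0.4],[[0,0,0],0.1,0.4],[[0,0,0],0.1,0.4],[[0,0,0],0.1,0.4],[[0,0,0],0.1,0.4],[[0,0,0],0.1,0.4]]';python3 plan.py 0.526 -0.2905 . . 1
```

```text
time: 41.05
position: [0.5246, -0.2919, 0.1294]
tool_rot: [0.693, -0.141, 0.138, -0.693]
ft_force: [-2.1, 0.6, 0.1]
grip_width: 0.0495
t 41.05 at [ 0.5246 -0.2919  0.1294] jaw -22.7 tilt -1.0 q6 -0.29 F [-2.1  0.6  0.1] Mz [0.05 0.67 0.34] w 0.0495
[[1, 0, 2], -0.0]
```

```bash
python3 -m creep '[[[0,0,0],0.1,0.4],[[0,0,0],0.1,0.4],[[-1,0,0],0.1,0.4],[[0,0,0],0.1,0.4],[[0,0,0],0.1,0.4],[[0,0,0],0.1,0.4],[[0,0,0],0.1,0.4],[[0,0,0],0.1,0.4]]';python3 plan.py 0.526 -0.2905 . . 1
```

```text
time: 41.85
position: [0.5241, -0.2906, 0.1294]
tool_rot: [0.584, -0.4, 0.397, -0.584]
ft_force: [-1.2, 1.1, 0.9]
grip_width: 0.0492
t 41.85 at [ 0.5241 -0.2906  0.1294] jaw -68.6 tilt -1.0 q6 0.51 F [-1.2  1.1  0.9] Mz [0.51 0.41 0.29] w 0.0492
[[1, 0, 2], -0.0]
```

```bash
python3 -m creep '[[[0,0,0],0.1,0.4],[[0,0,0],0.1,0.4],[[0,0,0],0.1,0.4],[[0,0,0],0.1,0.4],[[0,0,0],0.1,0.4],[[0,0,0],0.1,0.4]]';python3 plan.py 0.526 -0.2905 . . 1
```

```text
time: 42.45
position: [0.5244, -0.2898, 0.1294]
tool_rot: [-0.44, 0.555, -0.552, 0.44]
ft_force: [-0.3, 2.1, 1.8]
grip_width: 0.0494
t 42.45 at [ 0.5244 -0.2898  0.1294] jaw -103.0 tilt -1.0 q6 1.11 F [-0.3  2.1  1.8] Mz [0.9  0.07 0.31] w 0.0494
[[0, 0, 2], -0.0]
```

```bash
for i in 1; do python3 -m creep '[[[0,0,0],0.1,0.4],[[0,0,0],0.1,0.4]]'; done;python3 plan.py . . . . 1; python3 -m creep '[[[0,0,0],0.1,0.4]]';python3 plan.py . . . . 1
```

```text
time: 42.65
position: [0.5247, -0.2897, 0.1294]
tool_rot: [-0.382, 0.596, -0.593, 0.383]
ft_force: [-0.5, 2.9, 0.7]
grip_width: 0.0494
t 42.65 at [ 0.5247 -0.2897  0.1294] jaw -114.5 tilt -1.0 q6 1.31 F [-0.5  2.9  0.7] Mz [ 1.09 -0.04  0.31] w 0.0494
[[0, 0, 0], -0.0]
time: 42.75
position: [0.5249, -0.2896, 0.1294]
tool_rot: [-0.352, 0.615, -0.612, 0.353]
ft_force: [-0.6, 2.7, 0.4]
grip_width: 0.0497
t 42.75 at [ 0.5249 -0.2896  0.1294] jaw -120.2 tilt -1.0 q6 1.41 F [-0.6  2.7  0.4] Mz [ 1.11 -0.16  0.31] w 0.0497
[[0, 0, 0], -0.0]
```

```bash
python3 -m creep '[[[0,0,0],0.08,0.4]]';python3 plan.py . . . . 1; python3 -m creep '[[[0,0,0],0.08,0.4]]';python3 plan.py . . . . 1
```

```text
time: 42.85
position: [0.525, -0.2896, 0.1294]
tool_rot: [-0.327, 0.628, -0.625, 0.328]
ft_force: [-0.0, 4.1, 0.7]
grip_width: 0.0494
t 42.85 at [ 0.525  -0.2896  0.1294] jaw -124.8 tilt -1.0 q6 1.49 F [-0.   4.1  0.7] Mz [ 1.16 -0.22  0.32] w 0.0494
[[0, 0, 0], -0.0]
time: 42.95
position: [0.5251, -0.2896, 0.1294]
tool_rot: [-0.302, 0.64, -0.638, 0.303]
ft_force: [0.7, 3.8, 0.2]
grip_width: 0.0492
t 42.95 at [ 0.5251 -0.2896  0.1294] jaw -129.3 tilt -1.0 q6 1.56 F [0.7 3.8 0.2] Mz [ 1.12 -0.32  0.69] w 0.0492
[[0, 0, 0], -0.0]
```

```bash
python3 -m creep '[[[0,0,0],0.06,0.4]]';python3 plan.py . . . . 1; python3 -m creep '[[[0,0,0],0.06,0.4]]';python3 plan.py . . . . 1
```

```text
time: 43.05
position: [0.5253, -0.2897, 0.1294]
tool_rot: [-0.284, 0.648, -0.646, 0.285]
ft_force: [1.5, 4.0, -0.6]
grip_width: 0.0493
t 43.05 at [ 0.5253 -0.2897  0.1294] jaw -132.5 tilt -1.0 q6 1.62 F [ 1.5  4.  -0.6] Mz [ 1.28 -0.56  1.6 ] w 0.0493
[[0, 0, 0], -0.0]
time: 43.15
position: [0.5253, -0.2898, 0.1295]
tool_rot: [-0.266, 0.656, -0.654, 0.266]
ft_force: [1.0, 4.2, -0.5]
grip_width: 0.0493
t 43.15 at [ 0.5253 -0.2898  0.1295] jaw -135.8 tilt -1.0 q6 1.68 F [ 1.   4.2 -0.5] Mz [ 1.22 -0.39  2.3 ] w 0.0493
[[0, 0, 0], -0.0]
```

```bash
python3 -m creep '[[[0,0,0],0.05,0.4],[[0,0,0],0,0.4],[[0,0,0],0,0.4]]';python3 plan.py . . . . 1
```

```text
time: 43.45
position: [0.5251, -0.2902, 0.1296]
tool_rot: [-0.25, 0.662, -0.661, 0.249]
ft_force: [-0.9, 5.8, 4.4]
grip_width: 0.0501
t 43.45 at [ 0.5251 -0.2902  0.1296] jaw -138.6 tilt -1.0 q6 1.73 F [-0.9  5.8  4.4] Mz [1.41 0.04 2.11] w 0.0501
[[0, 0, 0], -0.0]
```

The torque climbed from 0.3 to over 2 Nm: that's the hard stop. Ease the torque to zero without backing the nut off, then lift.

```bash
python3 -m creep '[[[0,0,0],-0.06,0.4],[[0,0,0],0,0.4]]';python3 plan.py . . . . 1;python3 -m creep '[[[0,0,0],-0.06,0.4],[[0,0,0],0,0.4]]';python3 plan.py . . . . 1
```

```text
time: 43.65
position: [0.525, -0.2904, 0.1296]
tool_rot: [-0.268, 0.655, -0.653, 0.268]
ft_force: [-1.1, 4.9, 5.0]
grip_width: 0.0494
t 43.65 at [ 0.525  -0.2904  0.1296] jaw -135.5 tilt -1.0 q6 1.67 F [-1.1  4.9  5. ] Mz [1.36 0.13 1.07] w 0.0494
[[0, 0, 0], -0.0]
time: 43.85
position: [0.5252, -0.2908, 0.1296]
tool_rot: [-0.286, 0.647, -0.646, 0.287]
ft_force: [-1.0, 4.7, 5.0]
grip_width: 0.0495
t 43.85 at [ 0.5252 -0.2908  0.1296] jaw -132.2 tilt -1.0 q6 1.61 F [-1.   4.7  5. ] Mz [1.35 0.19 0.55] w 0.0495
[[0, 0, 0], -0.0]
```

```bash
python3 -m creep '[[[0,0,0],-0.04,0.4],[[0,0,0],0,0.4]]';python3 plan.py . . . . 1;python3 -m creep '[[[0,0,0],-0.02,0.4],[[0,-2,0],0,0.4],[[0,-4,0],0,0.4],[[0,-4,0],0,0.4],[[0,0,0],0,0.4]]';python3 plan.py . . . . 1
```

```text
time: 44.05
position: [0.5254, -0.291, 0.1296]
tool_rot: [-0.298, 0.642, -0.64, 0.299]
ft_force: [-1.1, 4.5, 6.2]
grip_width: 0.0498
t 44.05 at [ 0.5254 -0.291   0.1296] jaw -130.0 tilt -1.0 q6 1.58 F [-1.1  4.5  6.2] Mz [1.38 0.29 0.08] w 0.0498
[[0, 0, 0], -0.0]
time: 44.55
position: [0.5252, -0.2912, 0.1387]
tool_rot: [-0.306, 0.638, -0.637, 0.306]
ft_force: [0.9, 4.3, -6.1]
grip_width: 0.0497
t 44.55 at [ 0.5252 -0.2912  0.1387] jaw -128.7 tilt -1.0 q6 1.55 F [ 0.9  4.3 -6.1] Mz [ 1.32 -0.05  0.02] w 0.0497
[[0, 0, 0], -0.0]
```

```bash
python3 -m creep '[[[0,-10,0],0,0.4],[[0,-20,0],0,0.4],[[0,-20,0],0,0.4],[[0,-20,0],0,0.4],[[0,-20,0],0,0.4],[[0,0,0],0,0.4],[[0,0,0],0,0.4]]';python3 plan.py 0.638 0.215 0.228 -3 16
```

```text
time: 45.25
position: [0.5259, -0.2932, 0.2301]
tool_rot: [0.306, -0.636, 0.639, -0.306]
ft_force: [-1.4, 0.5, -5.6]
grip_width: 0.0491
t 45.25 at [ 0.5259 -0.2932  0.2301] jaw -128.6 tilt -1.0 q6 1.55 F [-1.4  0.5 -5.6] Mz [ 0.13  0.16 -0.05] w 0.0491
[[-29, 0, -14], -0.14]
[[-31, 0, -10], -0.13]
[[-32, 0, -7], -0.14]
[[-33, 1, -1], -0.14]
[[-32, 0, 3], -0.14]
[[-32, 0, 7], -0.13]
[[-30, 0, 12], -0.14]
[[-29, 0, 16], -0.14]
[[-26, 0, 19], -0.13]
[[-23, 0, 23], -0.14]
[[-20, 0, 25], -0.14]
[[-16, 1, 29], -0.13]
[[-12, 0, 30], -0.14]
[[-8, 0, 31], -0.14]
[[-4, 0, 33], -0.14]
[[1, 0, 32], -0.13]
```

```bash
python3 -m creep '[[[-29,0,-14],-0.14,0.4],[[-31,0,-10],-0.13,0.4],[[-32,0,-7],-0.14,0.4],[[-33,1,-1],-0.14,0.4],[[-32,0,3],-0.14,0.4],[[-32,0,7],-0.13,0.4],[[-30,0,12],-0.14,0.4],[[-29,0,16],-0.14,0.4]]'; python3 -m creep '[[[-26,0,19],-0.13,0.4],[[-23,0,23],-0.14,0.4],[[-20,0,25],-0.14,0.4],[[-16,1,29],-0.13,0.4],[[-12,0,30],-0.14,0.4],[[-8,0,31],-0.14,0.4],[[-4,0,33],-0.14,0.4],[[1,0,32],-0.13,0.4]]'; python3 -m creep '[[[0,0,0],0,0.4],[[0,0,0],0,0.4],[[0,0,0],0,0.4]]'; python3 plan.py 0.638 0.215 0.16 -3 3;python3 - <<'E'
from h import *
for n in("top","side"):
    c=cam(n); cv2.imwrite(f"pics/{n}22.png",cv2.resize(c["pixels"][60:330,80:440],None,fx=2.2,fy=2.2)[:,:,::-1])
E
```

```text
time: 46.05
position: [0.5814, -0.0363, 0.2266]
tool_rot: [0.596, -0.382, 0.381, -0.595]
ft_force: [-0.0, -0.7, -5.5]
grip_width: 0.0493
time: 46.85
position: [0.6369, 0.2171, 0.2251]
tool_rot: [0.707, -0.018, 0.017, -0.706]
ft_force: [0.6, 0.2, -4.7]
grip_width: 0.0491
time: 47.15
position: [0.6367, 0.2152, 0.2257]
tool_rot: [0.707, -0.021, 0.019, -0.706]
ft_force: [0.7, -0.0, -5.1]
grip_width: 0.0495
t 47.15 at [0.6367 0.2152 0.2257] jaw -3.2 tilt -1.0 q6 0.22 F [ 0.7 -0.  -5.1] Mz [-0.03 -0.09 -0.01] w 0.0495
[[0, 22, 0], -0.0]
[[1, 22, 0], -0.0]
[[0, 22, 0], -0.0]
```

View pics/top22.png

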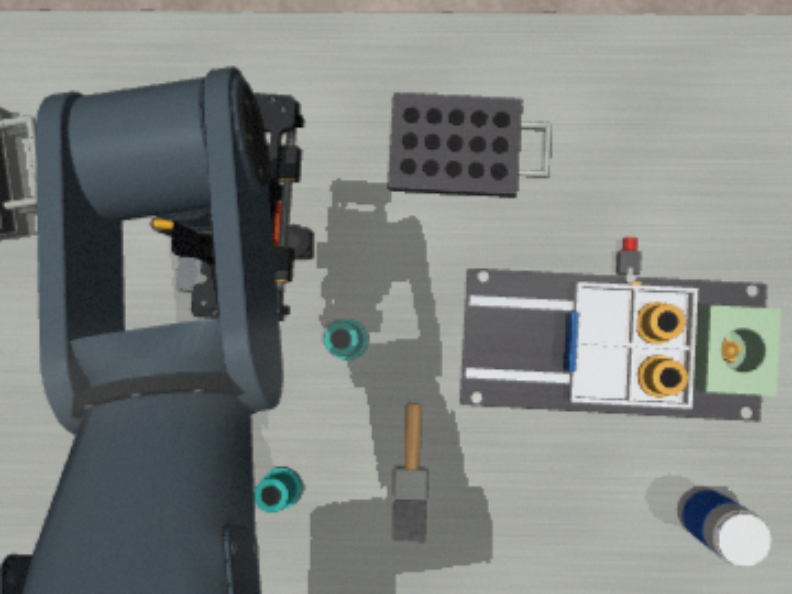

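View pics/side22.png

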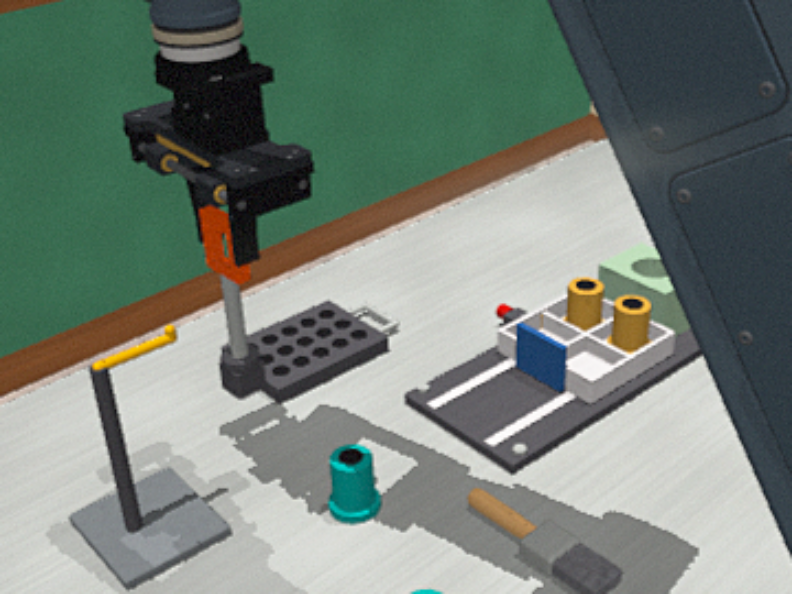

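```bash
python3 - <<'E'
from h import *
s=cam("side");P=robot.get_obs()["position"]
v=lambda X:((proj(s,X)-[80,60])*2.2).round()
print("key bottom",v([P[0],P[1],.112]),"sock top",v([P[0],P[1],.15]),"eye",v([P[0],P[1],.112+.153]),"handle top",v([P[0],P[1],.112+.183]))
print("peg tip pred",v([.640,.284,.200]),v([.6428,.2834,.2]),"post top",v([.645,.352,.195]))
cv2.imwrite("pics/s23.png",cv2.resize(s["pixels"][130:250,110:220],None,fx=5.4,fy=5.4,interpolation=cv2.INTER_CUBIC)[:,:,::-1])
E
```

```text
key bottom [247. 385.] sock top [242. 353.] eye [228. 245.] handle top [223. 215.]
peg tip pred [170. 335.] [169. 334.] post top [ 99. 368.]
```

View pics/s23.png

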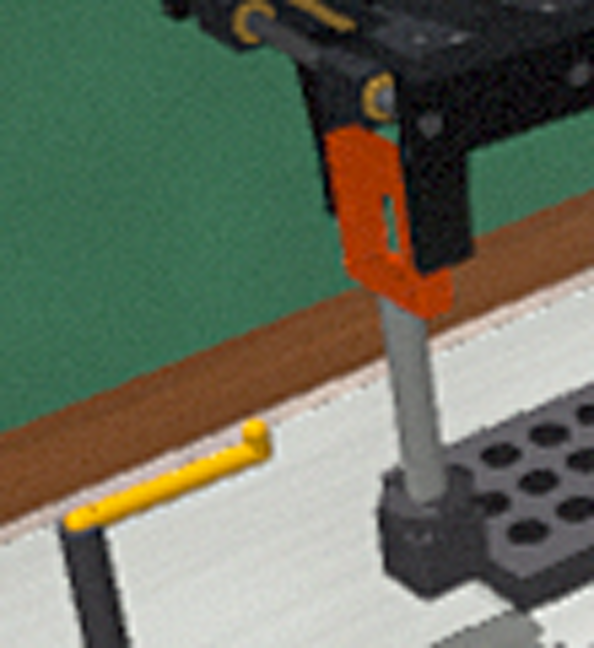

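The eye is at zoom (392,222), within 1–2 px of its predicted position; the peg tip and post top match too. Lower to threading height.

```bash
python3 -m creep '[[[2,20,0],0,0.4],[[2,22,0],0,0.4],[[0,22,0],0,0.4],[[0,3,0],0,0.4],[[0,0,0],0,0.4],[[0,0,0],0,0.4]]'; python3 plan.py 0.641 0.255 0.159 -3 2;python3 - <<'E'
from h import *
s=cam("side")
cv2.imwrite("pics/s24.png",cv2.resize(s["pixels"][130:290,100:230],None,fx=4.5,fy=4.5,interpolation=cv2.INTER_CUBIC)[:,:,::-1])
E
```

```text
time: 47.9
position: [0.6426, 0.216, 0.1616]
tool_rot: [-0.707, 0.019, -0.021, 0.707]
ft_force: [0.3, 0.0, -5.6]
grip_width: 0.0492
t 47.9 at [0.6426 0.216  0.1616] jaw -3.2 tilt -1.0 q6 0.22 F [ 0.3  0.  -5.6] Mz [-0.05 -0.12 -0.03] w 0.0492
[[-2, 1, 19], -0.0]
[[-2, 2, 20], -0.0]
```

View pics/s24.png

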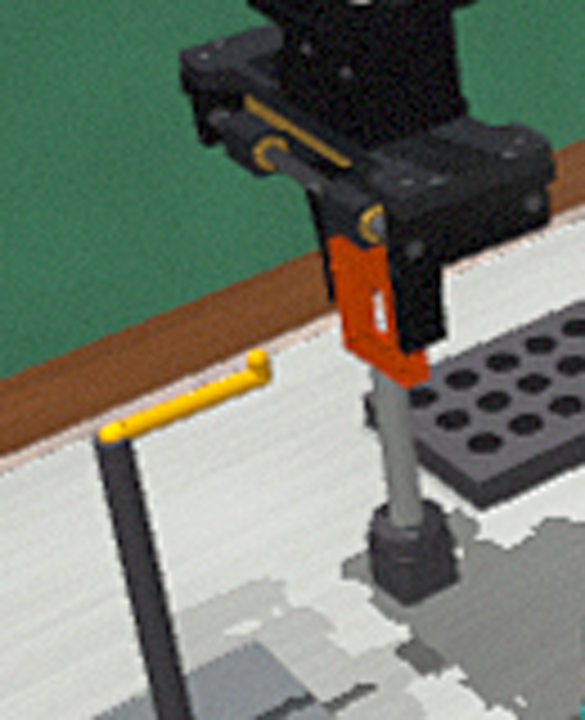

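The peg's line, extended from (110,435)–(262,370), passes through the eye at about (383,312). Slide on.

```bash
python3 -m creep '[[[-2,1,15],0,0.4],[[0,1,15],0,0.4],[[0,0,12],0,0.4],[[0,0,8],0,0.4],[[0,0,0],0,0.4]]'; python3 plan.py 0.643 0.312 0.159 -3 4;python3 - <<'E'
from h import *
s=cam("side")
cv2.imwrite("pics/s25.png",cv2.resize(s["pixels"][130:290,100:230],None,fx=4.5,fy=4.5,interpolation=cv2.INTER_CUBIC)[:,:,::-1])
E
```

```text
time: 48.45
position: [0.6419, 0.2684, 0.158]
tool_rot: [-0.707, 0.018, -0.019, 0.707]
ft_force: [-0.8, -0.8, -5.1]
grip_width: 0.0495
t 48.45 at [0.6419 0.2684 0.158 ] jaw -3.0 tilt -1.0 q6 0.29 F [-0.8 -0.8 -5.1] Mz [-0.2  -0.09 -0.02] w 0.0495
[[0, 0, 11], -0.0]
[[-1, 0, 11], -0.0]
[[0, -1, 11], -0.0]
[[0, 0, 11], -0.0]
```

View pics/s25.png

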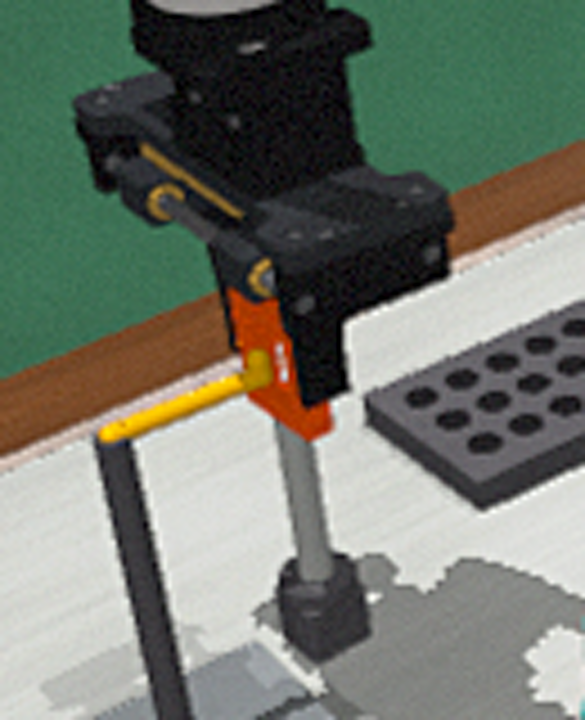

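```bash
python3 -m creep '[[[0,0,8],0,0.4],[[0,0,7],0,0.4],[[0,0,0],0,0.4]]'; python3 plan.py 0.643 0.312 0.159 -3 3;python3 - <<'E'
from h import *
s=cam("side")
cv2.imwrite("pics/s26.png",cv2.resize(s["pixels"][180:250,130:200],None,fx=8,fy=8,interpolation=cv2.INTER_CUBIC)[:,:,::-1])
E
```

```text
time: 48.8
position: [0.643, 0.2823, 0.1581]
tool_rot: [-0.707, 0.019, -0.019, 0.707]
ft_force: [0.0, -0.1, -4.5]
grip_width: 0.0494
t 48.8 at [0.643  0.2823 0.1581] jaw -3.1 tilt -1.0 q6 0.31 F [ 0.  -0.1 -4.5] Mz [-0.1  -0.09  0.02] w 0.0494
[[-1, 0, 10], -0.0]
[[0, -1, 10], -0.0]
[[-1, 0, 10], -0.0]
```

View pics/s26.png

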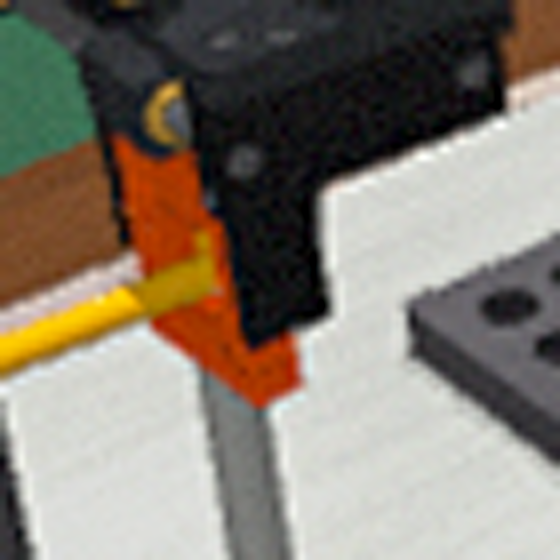

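The peg tip now disappears into the eye, with no force. Continue to mid-peg.

```bash
python3 -m creep '[[[-1,0,8],0,0.4],[[0,0,8],0,0.4],[[0,0,0],0,0.4]]'; python3 -m creep '[[[0,0,8],0,0.4],[[0,0,5],0,0.4],[[0,0,0],0,0.4]]';python3 plan.py 0.643 0.312 0.142 -3 3;python3 - <<'E'
from h import *
s=cam("side")
cv2.imwrite("pics/s27.png",cv2.resize(s["pixels"][160:300,100:220],None,fx=4.5,fy=4.5,interpolation=cv2.INTER_CUBIC)[:,:,::-1])
E
```

```text
time: 49.15
position: [0.6428, 0.2988, 0.1581]
tool_rot: [-0.706, 0.019, -0.019, 0.707]
ft_force: [-0.5, 0.1, -4.2]
grip_width: 0.0489
time: 49.45
position: [0.6435, 0.3113, 0.1581]
tool_rot: [-0.707, 0.019, -0.019, 0.707]
ft_force: [-0.1, -0.0, -4.8]
grip_width: 0.0497
t 49.45 at [0.6435 0.3113 0.1581] jaw -3.1 tilt -1.0 q6 0.35 F [-0.1 -0.  -4.8] Mz [-0.09 -0.02 -0.03] w 0.0497
[[0, 5, 0], -0.0]
[[0, 6, 0], -0.0]
[[-1, 5, 1], -0.0]
```

View pics/s27.png

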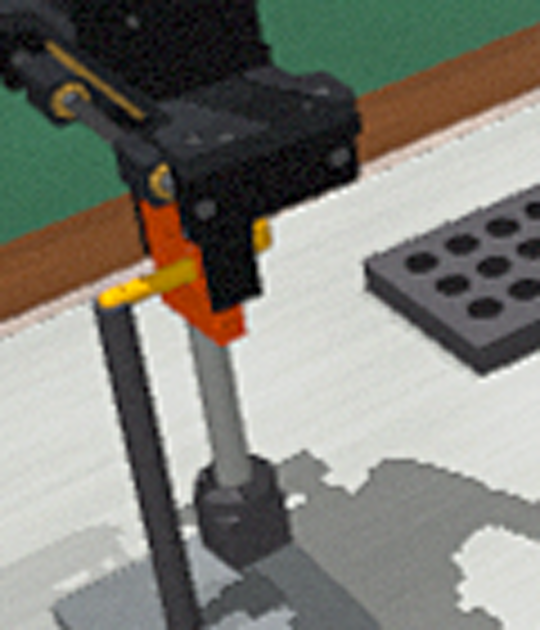

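The peg passes through the eye; its tip shows beyond the finger at (263,235). Lower until the peg takes the weight.

```bash
python3 -m creep '[[[0,5,0],0,0.4],[[0,5,0],0,0.4],[[0,2,0],0,0.4],[[0,0,0],0,0.4]]'; python3 -m creep '[[[0,2,0],0,0.4],[[0,1,0],0,0.4],[[0,0,0],0,0.4]]';python3 -m creep '[[[0,1,0],0,0.4],[[0,0,0],0,0.4]]'
```

```text
time: 49.9
position: [0.6429, 0.3097, 0.1451]
tool_rot: [0.707, -0.02, 0.019, -0.707]
ft_force: [0.1, -1.1, -5.4]
grip_width: 0.0494
time: 50.2
position: [0.6434, 0.3101, 0.1429]
tool_rot: [0.707, -0.02, 0.019, -0.707]
ft_force: [0.4, 0.6, -4.7]
grip_width: 0.0494
time: 50.4
position: [0.6437, 0.3102, 0.1425]
tool_rot: [-0.707, 0.019, -0.02, 0.707]
ft_force: [-0.4, -0.0, -3.3]
grip_width: 0.0492
```

```bash
python3 -m creep '[[[0,1,0],0,0.4],[[0,0,0],0,0.4]]'; python3 plan.py . . . . 1
```

```text
time: 50.6
position: [0.6437, 0.3103, 0.1423]
tool_rot: [-0.707, 0.019, -0.02, 0.707]
ft_force: [-1.3, -0.9, 0.9]
grip_width: 0.0494
t 50.6 at [0.6437 0.3103 0.1423] jaw -3.1 tilt -1.0 q6 0.35 F [-1.3 -0.9  0.9] Mz [-0.17  0.21 -0.01] w 0.0494
[[0, 0, 0], -0.0]
```

The peg took the weight at 0.1423 as predicted. Open slowly and retreat upwards.

```bash
python3 -m creep '[[[0,0,0],0,0.6],[[0,0,0],0,0.65],[[0,0,0],0,0.8],[[0,0,0],0,0.8],[[0,0,0],0,0.8],[[0,0,0],0,0.8],[[0,0,0],0,0.8],[[0,0,0],0,0.8]]' 10; python3 -m creep '[[[0,-5,0],0,0.8],[[0,-10,0],0,0.8],[[0,-20,0],0,0.8],[[0,-30,0],0,0.8],[[0,-30,0],0,0.8],[[0,-30,0],0,0.8],[[0,0,0],0,0.8]]';python3 plan.py . . . . 1;python3 - <<'E'
from h import *
s=cam("side","s28")
cv2.imwrite("pics/s28z.png",cv2.resize(s["pixels"][160:320,100:220],None,fx=3.7,fy=3.7,interpolation=cv2.INTER_CUBIC)[:,:,::-1])
E
```

```text
time: 51.4
position: [0.6435, 0.3102, 0.141]
tool_rot: [0.707, -0.019, 0.019, -0.707]
ft_force: [-0.6, 0.1, -0.4]
grip_width: 0.0695
time: 52.1
position: [0.6468, 0.3113, 0.2734]
tool_rot: [-0.705, 0.015, -0.024, 0.708]
ft_force: [-0.1, 0.2, 0.6]
grip_width: 0.0695
t 52.1 at [0.6468 0.3113 0.2734] jaw -3.1 tilt -0.9999 q6 0.35 F [-0.1  0.2  0.6] Mz [ 0.01 -0.06 -0.02] w 0.0695
[[0, 0, 0], -0.0]
```

View pics/s28.png

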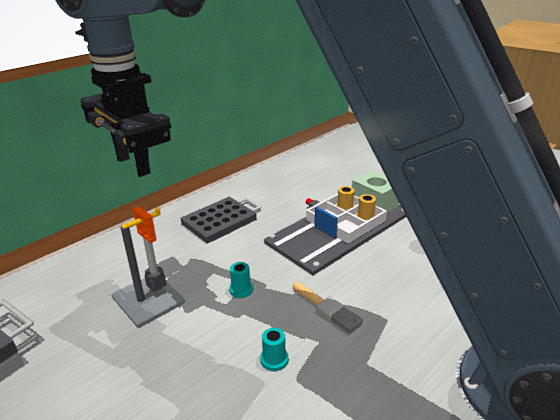

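View pics/s28z.png

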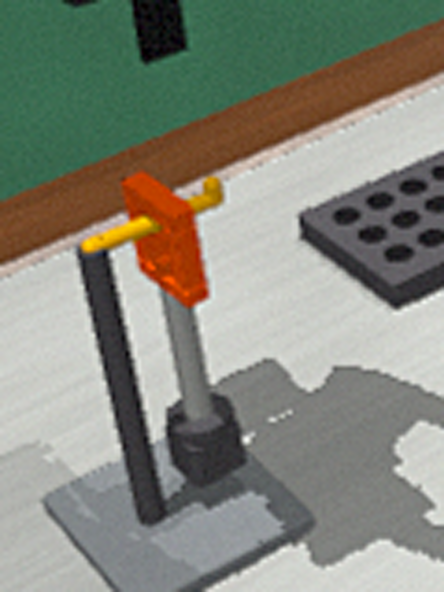

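The key hangs on the peg by its eye, clear of the gripper. Move clear, let it settle, and take final checks.

```bash
python3 -m creep '[[[0,-20,-30],0,0.8],[[0,0,-40],0,0.8],[[0,0,-40],0,0.8],[[0,0,-40],0,0.8],[[0,0,0],0,0.8],[[0,0,0],0,0.8],[[0,0,0],0,0.8],[[0,0,0],0,0.8]]' ; python3 -m creep '[[[0,0,0],0,0.8],[[0,0,0],0,0.8],[[0,0,0],0,0.8],[[0,0,0],0,0.8],[[0,0,0],0,0.8],[[0,0,0],0,0.8],[[0,0,0],0,0.8],[[0,0,0],0,0.8]]';python3 - <<'E'
from h import *
s=cam("side"); t=cam("top","t29")
cv2.imwrite("pics/s29.png",cv2.resize(s["pixels"][140:360,90:400],None,fx=2.5,fy=2.5,interpolation=cv2.INTER_CUBIC)[:,:,::-1])
cv2.imwrite("pics/t29z.png",cv2.resize(t["pixels"][170:260,280:450],None,fx=4.6,fy=4.6,interpolation=cv2.INTER_CUBIC)[:,:,::-1])
f=lambda x,y,k,ox,oy:((x+.5)/k-.5+ox,(y+.5)/k-.5+oy)
E
```

```text
time: 52.95
position: [0.635, 0.1617, 0.2856]
tool_rot: [-0.707, 0.019, -0.019, 0.707]
ft_force: [-0.6, 0.4, 0.4]
grip_width: 0.07
time: 53.75
position: [0.6353, 0.1603, 0.2861]
tool_rot: [-0.707, 0.019, -0.019, 0.707]
ft_force: [0.0, 0.2, -0.5]
grip_width: 0.0694
```

View pics/s29.png

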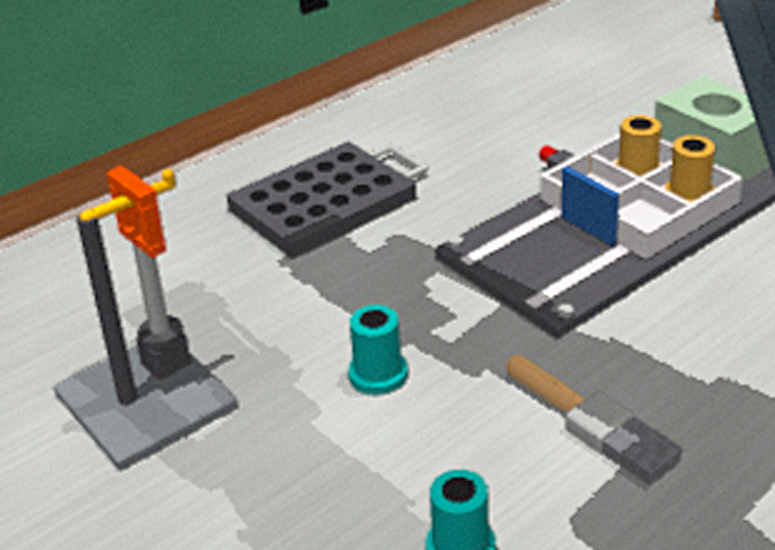

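View pics/t29z.png

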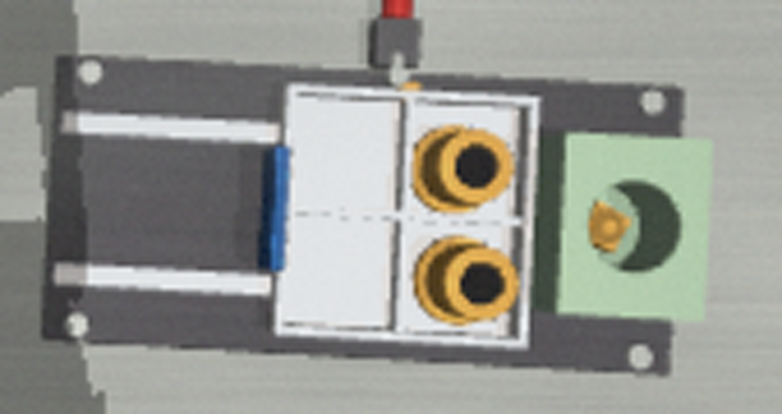

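View pics/t29.png

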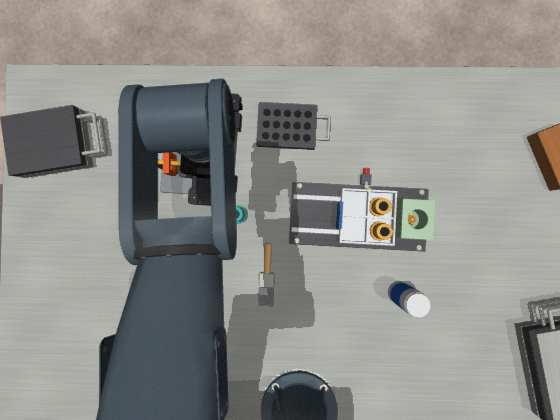

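Final views: the tray is at its stop with both bushes upright in separate pockets (top zoom (475,165) and (480,283)), and the key hangs from the peg. The can, plate, brush and turquoise bushes are at their starting pixels. Hand in.

```bash
python3 -c "
from rig import robot
print(robot.hand_in())"
```

```text
the job is handed in; nothing more can be done
None
```

The whole job was done in order and handed in at about 54 s.

**Bushes and tray:** Only two brass bushes were there; both stand upright in separate pockets. I pushed the tray by its blue plate. The push force rose to 6.7 N, fell as the detent snapped over, and at the end 16 N no longer moved it.

**Nut:** I turned it clockwise about 3.4 rad, until the torque climbed from 0.3 to over 2 N·m at the hard stop. I then eased off the torque before lifting the key out. The key first landed on top of the nut, and a short search by turning and small side steps seated it.

**Key:** It hangs on the yellow peg by its eye. The last pictures show it hanging with the gripper clear. The spray can, mould plate, wire brush and turquoise bushes look unmoved.

**What disagreed:**
- **Reported height:** the TCP height read about 33 mm below the real fingertips, so my first grasp closed on nothing just above the bush. I found the offset by touching the bench, which pressed up to 36 N through the fingertips, and corrected for it from then on.
- **Bed centre:** the bed's visible centre did not match its stated origin. I used the measured bore position instead, and the two views agreed on it to about 2 mm.
- **Nut and tray:** neither final position could be read directly. Both rest on the force and torque readings and the pictures.

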